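# Ease the jeweller's press open and take out the die

### The arm

A 6-joint arm with a two-finger parallel gripper is mounted at the origin on the work surface. World frame = base frame: x ahead of the robot, y to its left, z up, the work surface at z = 0. Lengths are in m, angles in rad, forces in N, time in s.
With the tool pointing down it reaches from about 0.25 to 0.725 m from the base axis. Payload 4 kg.
Tool frame: the origin (TCP) lies between the finger pads; the fingertips stand 11 mm ahead of it and the grasp point (between the pads) lies 8 mm behind it (bot.tip_extent is the distance from the TCP to the fingertips, in m); z points along the fingers, y is the line along which they close (so a half turn about z gives the same grasp; the last joint's range is limited). The gripper opens to 85 mm and grips with 20 to 120 N. Pads are 22 mm wide; open, the fingers measure 114 mm over their backs; the gripper's body (76 mm by 85 mm) begins 54 mm behind the grasp point. The pads swing forward as they close: fully open they stand 13 mm farther back than shut.
Start: joints at [-1.342, 0.241, 0.005, 1.335, 0, 1.571], TCP at [0.113, -0.487, 0.242] pointing down, gripper open.
Joint ranges: [-2.72, 2.72], [-1.05, 1.87], [-1.09, 1.28], [-1.99, 2.15], [-1.42, 1.44], [-3.14, 3.14]. Speed limits (rad/s): [2.79, 2.79, 3.14, 3.14, 3.14, 3.14].

### API

Orientations are given as a unit quaternion [x, y, z, w].
In Python, from workcell import bot gives the robot as it stands. The module is installed in compiled form; this text tells all that it offers.
- The arm moves only by the tool drive_tool, never from a script. Its argument "rows" is a list of rows, each an object of numbers: "dx", "dy", "dz": the shift along the tool's x, y, z in units of 50 mm (1.0 is 50 mm); "wx", "wy", "wz": the turn, a rotation vector about the tool's x, y, z in units of 5 degrees (1.0 is 5 degrees); "hand": the finger opening in mm, from 0 to 85.4. A call has 1 to 20 rows; each row is the pose to reach, as a shift and turn from the pose commanded when the call began, along the tool's axes at that moment; what a row does not reach only later rows make up. A row lasts 1/10 s, in which the tool goes at most 50 mm and 8.59 degrees, less where a joint would pass 70% of its speed; a pose out of reach is approached as far as the arm can. A call with a gripper value outside its range is refused whole. The fingers move at their own pace and stop on an object; the grip force is fixed at half the most. Time passes only in rows, so rows that repeat a pose let the fingers close. It gives the time, the measured TCP pose, the force, the opening and the grip force at its end, in the units of the state.
- bot.get_obs(): the state, without advancing time (a new reading comes with each control period).
- bot.camera(name): name is "scene" or "top"; returns the picture (400x640x3 uint8, red, green, blue); there is no depth.
- bot.get_calibration(name): a dict with "vfov" (degrees; the focal length in pixels is half the picture's height over the tangent of half this angle, whatever the lens; pixels are square), "cx", "cy" (the principal point, pixels), "k1" (the pictures are not rectified: a ray, as slopes to the right and down, at radius r is drawn at 1 + k1 r^2 times it, then the intrinsics apply), "origin" and "rotation" of the camera in the world. Camera axes: x right, y up, looking along -z (the intrinsics and any distortion apply to the point x, -y, -z); pixel columns grow to the right and rows downward; lengths in m; the calibration is good to about 2 mm. A picture is of the moment at which its call begins. get_calibration takes no time and is no camera call.
- bot.job_done(): hands the job in; it is judged then, once.
Trained networks look in the newest picture that a camera, given by its name, has taken for a name from the list of things; names that differ only in an ending like _2 or _b are one class to them, and where a whole thing is asked for, a point or a joint stands for the part that bears it (a point fixed in the world has none). Each returns a list of dicts, best first, with "score" (0 to 1); they miss things now and then, are a little off and sometimes report something else, mostly with a low value. They report only what shows in the picture. A call takes as long as a camera call.
- bot.look_for(camera, thing): "extent" ([centre column, centre row, width, height] in pixels, round what is visible of it).
- bot.outline_of(camera, thing): "region" (400x640 bool, what is visible of it) and "extent" ([centre column, centre row, width, height] in pixels, round what is visible of it).
The state is a dict: "clock": time; "joint_pos": joint angles; "joint_vel": joint speeds; "tau": joint torques, N m; "eef_pos": TCP position; "tool_rot": TCP orientation; "ft_force": force on the tool from outside, world axes, zero at the start; "ft_torque": the same for the moment, N m; "grip_width": finger opening in m; "grasp_force": force on a finger pad.
Only numpy, scipy, OpenCV 4.12 (cv2) and the standard library are available. Lean on these libraries where they do the work, as an engineer would, in place of code of your own. Each camera call takes 0.05 s, during which the arm holds its last target. There are 200 camera calls.

### The job

The bench press has just finished forming a copper dome: crack its release valve open only the fraction of a turn it takes for the ram to sink slowly, never faster than about a centimetre a second, and once the platen has come down about 25 mm shut the valve again by feel, just snug enough that the platen stays where it is and not rammed hard onto its seat. Then take the die out of the press and set it down flat on the cutting mat, leaving everything else on the bench where it is.

Things in the scene. Friction and masses are not known exactly. Their poses are not given: they have to be found in the camera images.
- press: bench hydraulic press, fixed, front towards the robot. Origin under the centre of its base; x to its back, y to its left seen from the front, z up. In mm: base casting 190 deep x 250 wide x 75 high, front gauge to x -115; pillars at y +-88; top bolster 85 x 215, z 194 to 228; handwheel to z 272, radius 56; pump handle at the right, y -140 to -185, x 20 to 125, to z 307
- punch (a point): tip of the steel punch (29 mm dia.) that hangs from the bolster on the press's centre line, 168 mm above the table; at the start it stands 10 mm deep in the die's cavity, so that the die cannot be drawn out
- release: release valve: level spindle at the base's left front with an upright lever. Origin on the turning axis, at (-128, 95, 40) mm in the press frame; its x axis is the turning axis, its z axis runs along the lever to the ball. Shut at the start with the lever upright (within 2 degrees); the ball swings to the press's left (+y) to open, at most 54 degrees. It stays where left
- ball (a point): centre of the black ball, 26 mm dia., at the lever's end (rod 9 mm), 110 mm from the turning axis, 150 mm above the table when upright. To open takes up to 14 N across the lever here. Shutting takes 11 to 15 N where the ram just holds, and more the further it is screwed down. Over 18 N then scores the needle seat; the start position was screwed down harder than that: do not force it back there
- needle: seat end of the valve's needle, 20 mm dia., hidden inside the casting; what it presses on its seat is felt as push at the lever
- ram (a joint): how far the ram and its platen have come down, in m: 0 (to 0.001) at the start, 0.042 at the bottom; the die clears the punch at 0.010. It begins to sink at a valve opening somewhere from 8 to 32 degrees, other each time, then 1 to 2 mm/s faster per degree; turned back it slows and stops, and 3 to 5 degrees past that point it holds safely
- platen (a point): centre of the top face of the platen on the ram (steel plate 110 deep x 120 wide x 14 mm thick), 156 mm above the table at the start; the die lies on it
- die: loose aluminium die, 0.35 kg, on the platen: block 70 x 70 x 22 mm high, with a round cavity 41 dia. x 14 deep in its top (copper dome inside). Origin at the centre of the block's underside; x to its back, z up; a flat steel tongue 16 wide (y) x 10 thick sticks out in front from x -35 to -126, z 6 to 16
- tongue (a point): point on the die's tongue to grip, at (-105, 0, 11) mm in the die frame; it sticks out in front of the press, with at least 40 mm free below it
- mat: green cutting mat with a pale grid, fixed flat on the table, 300 x 300 x 3 mm; origin at the centre of its underside, x away from the robot; the pliers lie along its far (+x) edge, the bracelet at its near right (-x, -y) corner, the rest is free
- pliers: bystander: pliers, 130 long, on the mat's far part
- bracelet: bystander: wooden bead bracelet, 70 dia., 9 high, on the mat's near right part
- spool: bystander: cord spool, 40 dia., 34 high, in front of the press
- bench_block: bystander: steel bench block 64 x 64 x 19
- hammer: bystander: small hammer, 230 long, lying to the left
- candle: bystander: candle, 62 dia., 100 high, behind the mat
- blanks: bystander: stack of copper discs, 36 dia., 12 high, in front of the press

How it is judged:
On the way, in this order (a step that is already met when the one before it is completed fails the run):
1. the valve is cracked open and the ram has started down (at least 8 mm) (value of joint ram above 0.008 m).
2. the valve is shut again: the platen stands still 17 to 34 mm down with nothing touching the lever (value of joint ram between 0.017 and 0.034 m and velocity of joint ram below 0.0006 m/s and contact force between anything else and release below 0.3 N), for 0.4 s.
At the end, for the whole second after the job is handed in: The platen stands still 17 to 34 mm below its starting height (valve shut, lever free), and the die lies flat and at rest on the cutting mat, its block's centre at least 20 mm inside the mat's edges (value of joint ram between 0.017 and 0.034 m and velocity of joint ram below 0.0006 m/s and x of die in the frame of mat between -0.13 and 0.13 m and y of die in the frame of mat between -0.13 and 0.13 m and z of die in the frame of mat below 0.008 m and angle between die's own z axis and vertical below 0.08 rad and linear speed of die below 0.02 m/s); the robot touches nothing.
It fails at once if the ram sinks faster than 15 mm/s (velocity of joint ram above 0.015 m/s).
It fails at once if the needle is forced onto its seat with more than 15 N when shutting (about 18 N across the lever) (value of joint ram above 0.008 m and contact force between needle and press above 15 N).
It fails at once if the die is dropped (linear speed of die above 0.45 m/s and contact force between the fingers and die below 0.1 N).
It fails at once if a bystander is moved by more than 20 mm (distance of any of pliers, bracelet, spool, bench_block, hammer, candle, blanks from where it was at the start of the episode above 0.02 m).
It also fails if it takes over 72 s, if anything falls off the work surface, if the arm or the gripper's body presses on something with over 40 N, if the wrist force passes 120 N, or if a joint passes its speed limit or range.

## Working session

There is one attempt and no reset: what is moved stays moved. The work goes in short steps, Python scripts to look and compute and a tool call to move; the robot and the scene stay as the last step left them, time stands still between calls to the robot, and variables do not carry over. Pictures are saved under pics/ and viewed, at most 10 in all, crops included, and the job is handed in when it is done.

Besides the shell and the picture viewer there is one more tool, called in YAML: its name, and indented under it one key for each argument. drive_tool: Moves the arm, as the interface text tells. Its arguments: {"type":"object","properties":{"rows":{"type":"array","items":{"type":"object","properties":{"dx":{"type":"number"},"dy":{"type":"number"},"dz":{"type":"number"},"wx":{"type":"number"},"wy":{"type":"number"},"wz":{"type":"number"},"hand":{"type":"number"}}}}},"required":["rows"]}

```bash
mkdir -p pics; cat > h.py <<'E'
import numpy as np, cv2
from workcell import bot
from scipy.spatial.transform import Rotation as R
def cal(n):
    c=bot.get_calibration(n); f=200/np.tan(np.radians(c['vfov'])/2); return c,f,np.array(c['origin']),np.array(c['rotation'])
def ray(n,u,v):
    c,f,o,Rm=cal(n); d=np.array([(u-c['cx'])/f,(v-c['cy'])/f]); s=d.copy()
    for _ in range(20): s=d/(1+c['k1']*(s@s))
    return o,Rm@np.array([s[0],-s[1],-1])
def at_z(n,u,v,z):
    o,d=ray(n,u,v); return o+d*(z-o[2])/d[2]
def proj(n,p):
    c,f,o,Rm=cal(n); q=Rm.T@(np.array(p)-o); s=np.array([q[0],-q[1]])/-q[2]
    s=s*(1+c['k1']*(s@s)); return s*f+[c['cx'],c['cy']]
def tri(u1,u2):
    o1,d1=ray('scene',*u1);o2,d2=ray('top',*u2)
    A=np.array([d1,-d2]).T; t=np.linalg.lstsq(A,o2-o1,rcond=None)[0]
    a,b=o1+t[0]*d1,o2+t[1]*d2; return (a+b)/2,np.linalg.norm(a-b)
E
python3 - <<'E'
from h import *
for n in ['scene','top']:
    cv2.imwrite(f'pics/{n}0.png',bot.camera(n)[:,:,::-1]); print(n,bot.get_calibration(n))
    for t in ['ball','tongue','die','mat','press','platen','release','spool','blanks','bench_block','hammer','candle','pliers','bracelet']:
        r=bot.look_for(n,t); print(t,[(np.round(x['extent'],1).tolist(),round(x['score'],2)) for x in r[:2]])
print(bot.get_obs())
E
```

```text
scene {'vfov': 53.438935341671055, 'cx': 319.26705571717775, 'cy': 204.32273162144227, 'k1': 0.013580338377817414, 'origin': array([ 0.58950338, -0.55398814,  1.09426129]), 'rotation': array([0.27266501, 0.01788444, 0.069567  , 0.95942398])}
ball []
tongue [([351.1, 168.1, 30.1, 5.5], 0.64)]
die [([352.3, 166.5, 31.0, 4.6], 0.53)]
mat [([298.4, 335.1, 120.6, 121.5], 0.63), ([349.7, 168.4, 30.2, 6.5], 0.53)]
press [([388.1, 180.4, 108.1, 112.1], 0.68)]
platen [([362.2, 172.7, 8.8, 34.7], 0.78), ([387.5, 179.6, 112.3, 112.7], 0.17)]
release [([334.0, 156.1, 9.4, 26.9], 0.72), ([336.0, 127.0, 22.2, 18.6], 0.45)]
spool []
blanks []
bench_block [([337.4, 127.8, 23.7, 23.0], 0.59)]
hammer [([273.8, 148.6, 66.1, 33.8], 0.8)]
candle [([396.1, 283.8, 29.0, 34.1], 0.91)]
pliers [([354.9, 334.9, 47.9, 17.2], 0.86), ([334.6, 157.2, 10.0, 31.3], 0.69)]
bracelet [([264.7, 369.9, 23.2, 24.1], 0.66), ([364.3, 173.1, 10.6, 31.0], 0.32)]
top {'vfov': 55.758555905896486, 'cx': 326.25731201970547, 'cy': 199.60852929820607, 'k1': 0.0007139750983547172, 'origin': array([0.33008389, 0.02180031, 1.14314458]
[... 762 characters left out ...]
)]
{'clock': 1.5, 'joint_pos': array([-1.34201592e+00,  2.40569201e-01,  4.98792217e-03,  1.33519066e+00,
       -2.63692705e-06,  1.57077916e+00]), 'joint_vel': array([ 0.00059581,  0.00017663, -0.0002214 , -0.00081055, -0.00206571,
       -0.00086852]), 'tau': array([ 2.43465343e-03, -3.72209322e+01,  2.52684224e+01,  1.33313581e-03,
        1.86183747e-04,  2.59285628e-06]), 'eef_pos': array([ 0.11339359, -0.48696947,  0.24231724]), 'tool_rot': array([9.93463592e-01, 1.14149425e-01, 8.17795442e-08, 1.22639062e-05]), 'ft_force': array([-0.18540857, -0.02624737,  0.26676675]), 'ft_torque': array([-0.01611369, -0.00464702, -0.01212859]), 'grasp_force': 0.0, 'grip_width': 0.08538220051360747}
```

View pics/scene0.png

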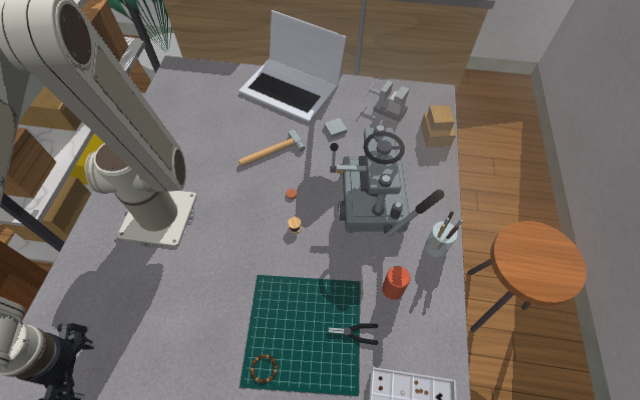

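View pics/top0.png

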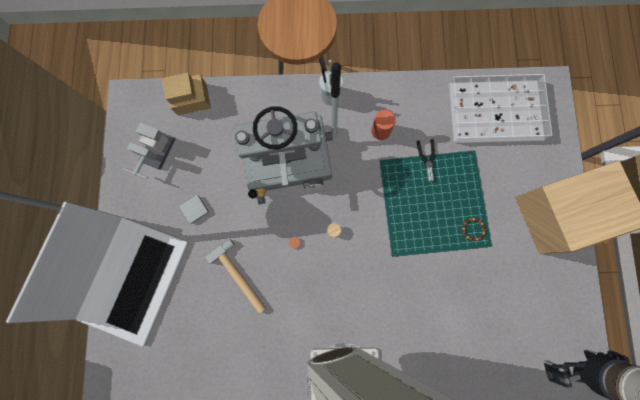

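Scene: ball at about (334,147), tongue about (351,168), blanks (291,194), spool (294,225), mat centre (302,335). Top: ball about (252,194), tongue end about (284,184), handwheel centre (275,128), mat centre (436,203). The rotation is a quaternion, so I'll fix the helper.

```bash
sed -i "s/np.array(c\['rotation'\])/R.from_quat(c['rotation']).as_matrix()/" h.py
python3 - <<'E'
from h import *
s=cv2.imread('pics/scene0.png');t=cv2.imread('pics/top0.png')
a=cv2.resize(s[105:245,275:435],None,fx=2.5,fy=2.5*1,interpolation=cv2.INTER_CUBIC)
b=cv2.resize(t[85:225,225:385],None,fx=2.5,fy=2.5,interpolation=cv2.INTER_CUBIC)
cv2.imwrite('pics/crop0.png',np.hstack([a,b]))
for n in ['scene','top']:
    g=cv2.imread(f'pics/{n}0.png'); 
    m=(g.max(2)<60).astype(np.uint8)
    k,l,st,ce=cv2.connectedComponentsWithStats(m)
    x,y=(334,147) if n=='scene' else (252,194)
    for i in range(1,k):
        if abs(ce[i][0]-x)<12 and abs(ce[i][1]-y)<12 and st[i][4]>8: print(n,ce[i],st[i])
print('ball',tri((334,147),(252,194)))
print('tongue tip top', at_z('top',284,184,.177))
print('wheel',tri((384,147),(275,128)))
print('mat',[at_z('top',u,v,.003).round(3) for u,v in [(381,163),(477,152),(490,247),(392,255),(436,203)]])
for nm,u,v,z in [('spool',334,230,.034),('blanks',294.5,243,.012),('block',194,209,.019),('hamhead',219,252,.02),('candle',384,118,.1),('bracelet',473,229,.009),('pliers',428,160,.01)]: print(nm,at_z('top',u,v,z).round(3))
E
```

```text
scene [333.60869565 146.54347826] [330 143   8   8  46]
top [252.36363636 193.10606061] [248 189   9   9  66]
ball (array([0.52477718, 0.23738339, 0.14771976]), np.float64(0.0012277588722563958))
tongue tip top [0.54420502 0.1474849  0.177     ]
wheel (array([0.66533568, 0.1578388 , 0.26576745]), np.float64(0.00041906830942488684))
mat [array([ 0.642, -0.132,  0.003]), array([ 0.669, -0.431,  0.003]), array([ 0.376, -0.443,  0.003]), array([ 0.358, -0.152,  0.003]), array([ 0.512, -0.293,  0.003])]
spool [0.434 0.019 0.034]
blanks [0.4   0.138 0.012]
block [0.509 0.441 0.019]
hamhead [0.378 0.361 0.02 ]
candle [ 0.75  -0.134  0.1  ]
bracelet [ 0.43  -0.395  0.009]
pliers [ 0.646 -0.276  0.01 ]
```

View pics/crop0.png

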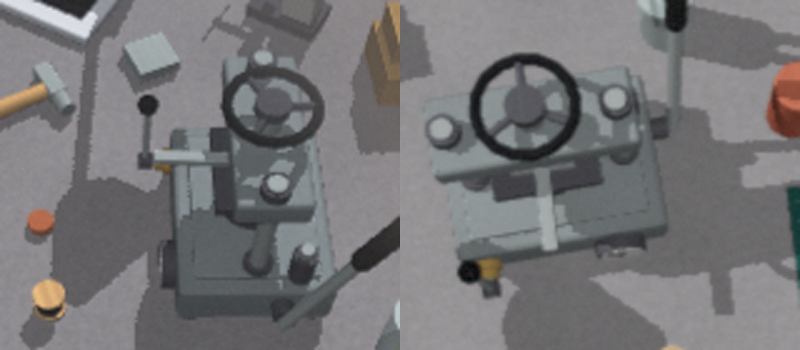

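Crops: ball black at scene (333.6,146.5) / top (252.4,193.1), tongue end at top (284.6,184), base front edge at top from (248,188) to (331,175). Next: press yaw, and the first move.

```bash
cat >> h.py <<'E'
def rel(target,yaw):
    """rows units for moving TCP to target (world) with tool down, tool x at yaw (rad)"""
    o=bot.get_obs(); Q=R.from_quat(o['tool_rot']); d=Q.inv().apply(np.array(target)-o['eef_pos'])/.05
    T=R.from_matrix(np.array([[np.cos(yaw),np.sin(yaw),0],[np.sin(yaw),-np.cos(yaw),0],[0,0,-1]]))
    return d.round(3),np.degrees((Q.inv()*T).as_rotvec()/5).round(3)
E
python3 - <<'E'
from h import *
def yaw(a,b): d=a-b; return np.degrees(np.arctan2(-d[0],d[1]))
f=lambda x,y:(225+(x-400)/2.5,85+y/2.5)
print('base front',yaw(at_z('top',*f(458,258),.075),at_z('top',*f(665,225),.075)))
print('bolster front',yaw(at_z('top',*f(440,180),.228),at_z('top',*f(650,146),.228)))
print('bolster back',yaw(at_z('top',*f(425,100),.228),at_z('top',*f(630,67),.228)))
print('tongue', at_z('top',*f(539,170),.177),at_z('top',*f(549,247),.177))
b=tri((333.6,146.5),(252.4,193.1))[0]; print(b)
for y in (4,6,8):
    c=b[:2]-R.from_euler('z',y,degrees=True).apply([-.128,.095,0])[:2]
    print(y,c,rel([b[0],b[1],.242],np.radians(y)), 'wheel proj',proj('top',[*c,.268]))
E
```

```text
base front 7.819526115689901
bolster front 8.003214772065965
bolster back 7.9913170525899515
tongue [0.62875751 0.15640545 0.177     ] [0.54470107 0.14590852 0.177     ]
[0.524804   0.23439594 0.15427762]
4 [0.65911906 0.14855619] (array([ 1.1286e+01, -1.2185e+01,  6.0000e-03]), array([0.   , 0.   , 1.822])) wheel proj [278.61928919 129.9157891 ]
6 [0.662033   0.15329601] (array([ 1.1286e+01, -1.2185e+01,  6.0000e-03]), array([0.   , 0.   , 1.422])) wheel proj [276.6801094 128.8292835]
8 [0.66477976 0.15813463] (array([ 1.1286e+01, -1.2185e+01,  6.0000e-03]), array([0.   , 0.   , 1.022])) wheel proj [274.702776   127.81049974]
```

drive_tool:
  rows:
    - {"dx": 11.28,"dy": -12.2,"wz": 1.02,"hand": 40}
    - {"dx": 11.28,"dy": -12.2,"wz": 1.02,"hand": 40}
    - {"dx": 11.28,"dy": -12.2,"wz": 1.02,"hand": 40}
    - {"dx": 11.28,"dy": -12.2,"wz": 1.02,"hand": 40}
    - {"dx": 11.28,"dy": -12.2,"wz": 1.02,"hand": 40}
    - {"dx": 11.28,"dy": -12.2,"wz": 1.02,"hand": 40}
    - {"dx": 11.28,"dy": -12.2,"wz": 1.02,"hand": 40}
    - {"dx": 11.28,"dy": -12.2,"wz": 1.02,"hand": 40}
    - {"dx": 11.28,"dy": -12.2,"wz": 1.02,"hand": 40}
    - {"dx": 11.28,"dy": -12.2,"wz": 1.02,"hand": 40}
    - {"dx": 11.28,"dy": -12.2,"wz": 1.02,"hand": 40}
    - {"dx": 11.28,"dy": -12.2,"wz": 1.02,"hand": 40}
    - {"dx": 11.28,"dy": -12.2,"wz": 1.02,"hand": 40}
    - {"dx": 11.28,"dy": -12.2,"wz": 1.02,"hand": 40}
    - {"dx": 11.28,"dy": -12.2,"wz": 1.02,"hand": 40}
    - {"dx": 11.28,"dy": -12.2,"wz": 1.02,"hand": 40}
    - {"dx": 11.28,"dy": -12.2,"wz": 1.02,"hand": 40}
    - {"dx": 11.28,"dy": -12.2,"wz": 1.02,"hand": 40}
    - {"dx": 11.28,"dy": -12.2,"wz": 1.02,"hand": 40}
    - {"dx": 11.28,"dy": -12.2,"wz": 1.02,"hand": 40}

```text
invalid input at $.rows[0]: expected keys dx, dy, dz, wx, wy, wz, hand
```

```bash
python3 - <<'E'
from h import *
s=bot.camera('scene');t=bot.camera('top')
cv2.imwrite('pics/s1.png',s[:,:,::-1]);cv2.imwrite('pics/t1.png',t[:,:,::-1])
f=lambda g,x,y:cv2.resize(g[y:y+140,x:x+160,::-1],None,fx=2.5,fy=2.5,interpolation=cv2.INTER_CUBIC)
cv2.imwrite('pics/c1.png',np.hstack([f(s,275,105),f(t,200,105)]))
o=bot.get_obs();print(o['clock'],o['eef_pos'],o['ft_force'],o['grip_width'],rel([.525,.2355,.158],np.radians(8)))
E
```

```text
1.6 [ 0.11340112 -0.48695403  0.24228379] [-0.35241928  0.20004288  0.18779039] 0.08559898034715148 (array([ 11.295, -12.205,   1.687]), array([-1.000e-03, -0.000e+00,  1.022e+00]))
```

View pics/c1.png

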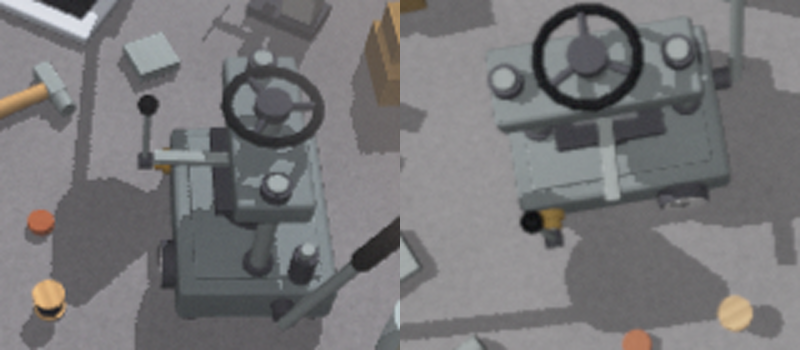

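The move was refused because every row needs all its keys, and the picture shows the scene unchanged. I'll send it again in full.

drive_tool:
  rows:
    - {"dx": 11.28,"dy": -12.2,"dz": 0,"wx": 0,"wy": 0,"wz": 1.02,"hand": 40}
    - {"dx": 11.28,"dy": -12.2,"dz": 0,"wx": 0,"wy": 0,"wz": 1.02,"hand": 40}
    - {"dx": 11.28,"dy": -12.2,"dz": 0,"wx": 0,"wy": 0,"wz": 1.02,"hand": 40}
    - {"dx": 11.28,"dy": -12.2,"dz": 0,"wx": 0,"wy": 0,"wz": 1.02,"hand": 40}
    - {"dx": 11.28,"dy": -12.2,"dz": 0,"wx": 0,"wy": 0,"wz": 1.02,"hand": 40}
    - {"dx": 11.28,"dy": -12.2,"dz": 0,"wx": 0,"wy": 0,"wz": 1.02,"hand": 40}
    - {"dx": 11.28,"dy": -12.2,"dz": 0,"wx": 0,"wy": 0,"wz": 1.02,"hand": 40}
    - {"dx": 11.28,"dy": -12.2,"dz": 0,"wx": 0,"wy": 0,"wz": 1.02,"hand": 40}
    - {"dx": 11.28,"dy": -12.2,"dz": 0,"wx": 0,"wy": 0,"wz": 1.02,"hand": 40}
    - {"dx": 11.28,"dy": -12.2,"dz": 0,"wx": 0,"wy": 0,"wz": 1.02,"hand": 40}
    - {"dx": 11.28,"dy": -12.2,"dz": 0,"wx": 0,"wy": 0,"wz": 1.02,"hand": 40}
    - {"dx": 11.28,"dy": -12.2,"dz": 0,"wx": 0,"wy": 0,"wz": 1.02,"hand": 40}
    - {"dx": 11.28,"dy": -12.2,"dz": 0,"wx": 0,"wy": 0,"wz": 1.02,"hand": 40}
    - {"dx": 11.28,"dy": -12.2,"dz": 0,"wx": 0,"wy": 0,"wz": 1.02,"hand": 40}
    - {"dx": 11.28,"dy": -12.2,"dz": 0,"wx": 0,"wy": 0,"wz": 1.02,"hand": 40}
    - {"dx": 11.28,"dy": -12.2,"dz": 0,"wx": 0,"wy": 0,"wz": 1.02,"hand": 40}
    - {"dx": 11.28,"dy": -12.2,"dz": 0,"wx": 0,"wy": 0,"wz": 1.02,"hand": 40}
    - {"dx": 11.28,"dy": -12.2,"dz": 0,"wx": 0,"wy": 0,"wz": 1.02,"hand": 40}
    - {"dx": 11.28,"dy": -12.2,"dz": 0,"wx": 0,"wy": 0,"wz": 1.02,"hand": 40}
    - {"dx": 11.28,"dy": -12.2,"dz": 0,"wx": 0,"wy": 0,"wz": 1.02,"hand": 40}

```text
clock: 3.6
eef_pos: [0.5429, 0.1298, 0.2421]
tool_rot: [0.994, 0.107, -0.003, -0.019]
ft_force: [-1.0, -0.0, 0.2]
grip_width: 0.0399
grasp_force: 0.0
```

```bash
python3 - <<'E'
from h import *
s=bot.camera('scene');t=bot.camera('top')
cv2.imwrite('pics/s1.png',s[:,:,::-1]);cv2.imwrite('pics/t1.png',t[:,:,::-1])
f=lambda g,x,y:cv2.resize(g[y:y+140,x:x+160,::-1],None,fx=2.5,fy=2.5,interpolation=cv2.INTER_CUBIC)
cv2.imwrite('pics/c2.png',np.hstack([f(s,275,105),f(t,200,105)]))
o=bot.get_obs();print(o['clock'],o['eef_pos'],o['ft_force'],o['grip_width'],rel([.525,.2355,.158],np.radians(8)))
E
```

```text
3.7 [0.54275677 0.12962317 0.24218689] [-0.1668109  -0.42771898  0.07964706] 0.039924262403474964 (array([ 0.108, -2.078,  1.765]), array([-0.441,  0.036,  0.866]))
```

View pics/c2.png

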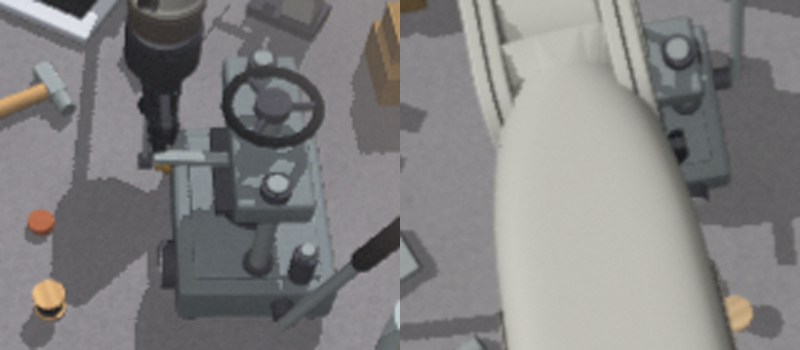

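Picture: the arm is hidden in the top view, but the scene view still shows the tongue clearly (crop (155–225,157)), so I can use it to track the ram. The arm hasn't reached its target yet, so I'll finish the approach.

drive_tool:
  rows:
    - {"dx": 0.11,"dy": -1.2,"dz": 0,"wx": -0.44,"wy": 0.04,"wz": 0.87,"hand": 40}
    - {"dx": 0.11,"dy": -2.08,"dz": 0,"wx": -0.44,"wy": 0.04,"wz": 0.87,"hand": 40}
    - {"dx": 0.11,"dy": -2.08,"dz": 0,"wx": -0.44,"wy": 0.04,"wz": 0.87,"hand": 40}
    - {"dx": 0.11,"dy": -2.08,"dz": 0.0,"wx": -0.44,"wy": 0.04,"wz": 0.87,"hand": 40}
    - {"dx": 0.11,"dy": -2.08,"dz": 0.0,"wx": -0.44,"wy": 0.04,"wz": 0.87,"hand": 40}

```text
clock: 4.2
eef_pos: [0.5477, 0.1325, 0.2463]
tool_rot: [0.994, 0.109, -0.003, -0.02]
ft_force: [0.9, -0.7, 0.5]
grip_width: 0.0396
grasp_force: 0.0
```

```bash
python3 - <<'E'
from h import *
s=bot.camera('scene')
cv2.imwrite('pics/s2.png',s[:,:,::-1])
f=lambda g,x,y:cv2.resize(g[y:y+100,x:x+100,::-1],None,fx=5,fy=5,interpolation=cv2.INTER_CUBIC)
cv2.imwrite('pics/c3.png',f(s,290,100))
o=bot.get_obs();print(o['clock'],o['eef_pos'],o['ft_force'],o['grip_width'],rel([.525,.2355,.145],np.radians(8)))
E
```

```text
4.25 [0.54767509 0.13254135 0.24630708] [ 1.06033706  0.64887034 -0.03845591] 0.0401545624488085 (array([ 0.004, -2.026,  2.108]), array([-0.456,  0.027,  0.895]))
```

View pics/c3.png

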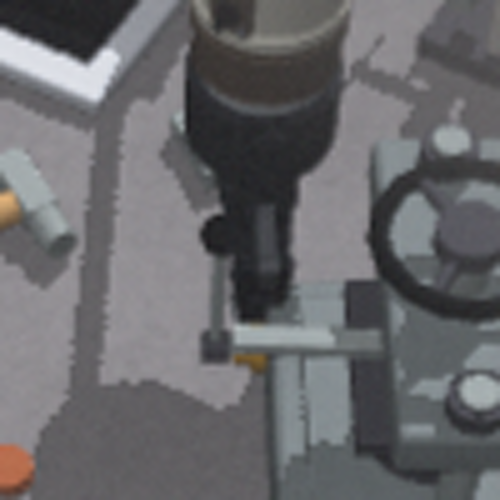

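The hand barely moved and hangs at the tongue, 100 mm short of the ball. A joint limit is likely, so I'll check the joints.

```bash
python3 - <<'E'
from h import *
o=bot.get_obs();print(o['joint_pos'].round(3),o['joint_vel'].round(3))
E
```

```text
[0.217 0.367 0.19  1.394 0.04  3.141] [-0.     0.    -0.    -0.002  0.001 -0.   ]
```

Joint 6 is at its limit. Giving the tool a half turn (same grasp) brings it to about 0.28. I'll back off a little from the handwheel and turn the hand.

drive_tool:
  rows:
    - {"dx": -0.5,"dy": 0,"dz": 0,"wx": 0,"wy": 0,"wz": -1.7,"hand": 40}
    - {"dx": -0.8,"dy": 0,"dz": 0,"wx": 0,"wy": 0,"wz": -3.4,"hand": 40}
    - {"dx": -0.8,"dy": -0.1,"dz": 0,"wx": 0,"wy": 0,"wz": -5.1,"hand": 40}
    - {"dx": -0.8,"dy": -0.3,"dz": 0,"wx": 0,"wy": 0,"wz": -6.8,"hand": 40}
    - {"dx": -0.8,"dy": -0.5,"dz": 0,"wx": 0,"wy": 0,"wz": -8.5,"hand": 40}
    - {"dx": -0.8,"dy": -0.7,"dz": 0,"wx": 0,"wy": 0,"wz": -10.2,"hand": 40}
    - {"dx": -0.8,"dy": -0.9,"dz": 0,"wx": 0,"wy": 0,"wz": -11.9,"hand": 40}
    - {"dx": -0.8,"dy": -1.1,"dz": 0,"wx": 0,"wy": 0,"wz": -13.6,"hand": 40}
    - {"dx": -0.8,"dy": -1.3,"dz": 0,"wx": 0,"wy": 0,"wz": -15.3,"hand": 40}
    - {"dx": -0.8,"dy": -1.5,"dz": 0,"wx": 0,"wy": 0,"wz": -17.0,"hand": 40}
    - {"dx": -0.7,"dy": -1.7,"dz": 0,"wx": 0,"wy": 0,"wz": -18.7,"hand": 40}
    - {"dx": -0.6,"dy": -1.9,"dz": 0,"wx": 0,"wy": 0,"wz": -20.4,"hand": 40}
    - {"dx": -0.5,"dy": -2.0,"dz": 0,"wx": 0,"wy": 0,"wz": -22.1,"hand": 40}
    - {"dx": -0.4,"dy": -2.0,"dz": 0,"wx": 0,"wy": 0,"wz": -23.8,"hand": 40}
    - {"dx": -0.3,"dy": -2.0,"dz": 0,"wx": 0,"wy": 0,"wz": -25.5,"hand": 40}
    - {"dx": -0.2,"dy": -2.0,"dz": 0,"wx": 0,"wy": 0,"wz": -27.2,"hand": 40}
    - {"dx": -0.1,"dy": -2.0,"dz": 0,"wx": 0,"wy": 0,"wz": -28.9,"hand": 40}
    - {"dx": 0,"dy": -2.0,"dz": 0,"wx": 0,"wy": 0,"wz": -30.6,"hand": 40}
    - {"dx": 0,"dy": -2.0,"dz": 0,"wx": 0,"wy": 0,"wz": -32.3,"hand": 40}
    - {"dx": 0,"dy": -2.0,"dz": 0,"wx": 0,"wy": 0,"wz": -34.0,"hand": 40}

```text
clock: 6.25
eef_pos: [0.5262, 0.2301, 0.25]
tool_rot: [-0.025, 0.999, 0.019, -0.004]
ft_force: [-0.2, -0.7, 1.0]
grip_width: 0.04
grasp_force: 0.0
```

```bash
python3 - <<'E'
from h import *
o=bot.get_obs();print(o['joint_pos'].round(3),o['eef_pos'],rel([.525,.2355,.242],np.radians(188)),rel([.525,.2355,.145],np.radians(188)))
E
```

```text
[0.392 0.383 0.222 1.405 0.039 0.343] [0.526202   0.23006948 0.24997314] (array([0.017, 0.103, 0.164]), array([ 0.45 , -0.07 , -1.035])) (array([2.000e-03, 2.800e-02, 2.102e+00]), array([ 0.45 , -0.07 , -1.035]))
```

drive_tool:
  rows:
    - {"dx": 0.02,"dy": 0.1,"dz": 0.16,"wx": 0.45,"wy": -0.07,"wz": -1.03,"hand": 40}
    - {"dx": 0.02,"dy": 0.1,"dz": 0.16,"wx": 0.45,"wy": -0.07,"wz": -1.03,"hand": 40}
    - {"dx": 0.02,"dy": 0.1,"dz": 0.16,"wx": 0.45,"wy": -0.07,"wz": -1.03,"hand": 40}
    - {"dx": 0.015,"dy": 0.09,"dz": 0.6,"wx": 0.45,"wy": -0.07,"wz": -1.03,"hand": 40}
    - {"dx": 0.01,"dy": 0.07,"dz": 1.0,"wx": 0.45,"wy": -0.07,"wz": -1.03,"hand": 40}
    - {"dx": 0.005,"dy": 0.06,"dz": 1.4,"wx": 0.45,"wy": -0.07,"wz": -1.03,"hand": 40}
    - {"dx": 0,"dy": 0.045,"dz": 1.8,"wx": 0.45,"wy": -0.07,"wz": -1.03,"hand": 40}
    - {"dx": 0,"dy": 0.03,"dz": 2.1,"wx": 0.45,"wy": -0.07,"wz": -1.03,"hand": 40}
    - {"dx": 0,"dy": 0.03,"dz": 2.1,"wx": 0.45,"wy": -0.07,"wz": -1.03,"hand": 40}

```text
clock: 7.15
eef_pos: [0.5237, 0.2346, 0.1432]
tool_rot: [-0.066, 0.998, -0.001, -0.002]
ft_force: [-0.1, 0.8, -0.3]
grip_width: 0.04
grasp_force: 0.0
```

```bash
cat >> h.py <<'E'
REF=cv2.imread('pics/s1.png')  # ram 0, before the hand came
def ram(tag=None, yaw=np.radians(8)):
    """ram drop (mm) from the tongue's shift in the scene view"""
    g=bot.camera('scene')[:,:,::-1]
    P0=np.array([.665,.158,0]); u=R.from_rotvec([0,0,yaw])
    p=P0+u.apply([-.085,0,.177]); a=proj('scene',p); d=(proj('scene',p-[0,0,.02])-a)/20
    x0,y0=int(a[0])-11,int(a[1])-6; w,h=22,13
    G=lambda i:cv2.GaussianBlur(i.astype(np.float32),(0,0),.7)
    tp=G(REF)[y0:y0+h,x0:x0+w]; cur=G(g); best=[]
    ks=np.arange(-2,44,.5)
    for k in ks:
        M=np.float32([[1,0,d[0]*k],[0,1,d[1]*k]])
        wp=cv2.warpAffine(cur,M,(640,400),flags=cv2.INTER_LINEAR|cv2.WARP_INVERSE_MAP)[y0+3:y0+h-3,x0:x0+w]
        best.append(np.abs(wp-tp[3:-3]).mean())
    if tag: cv2.imwrite(f'pics/{tag}.png',g)
    i=int(np.argmin(best)); return ks[i],round(float(best[i]),2),d.round(3)
def st():
    o=bot.get_obs(); p=o['eef_pos']; u=R.from_rotvec([0,0,np.radians(8)])
    q=u.inv().apply(p-np.array([.665,.158,0])); F=u.inv().apply(o['ft_force'])
    print(round(o['clock'],2),'press-frame mm',(q*1000).round(1),'F',F.round(1))
E
python3 - <<'E'
from h import *
print(ram('s3'));st();print(rel([.525,.2355,.145],np.radians(188)))
E
```

```text
(np.float64(0.0), 8.87, array([-0.024,  0.207]))
7.2 press-frame mm [-128.3   95.8  144.7] F [0.  0.8 1.1]
(array([-0.01 ,  0.009, -0.006]), array([-0.003, -0.024, -0.092]))
```

In position astride the ball. I'll take a fresh reference for the ram tracker (pic s3) and start pushing the lever open to about 6°.

drive_tool:
  rows:
    - {"dx": 0,"dy": 0.1,"dz": 0,"wx": 0,"wy": 0,"wz": 0,"hand": 40}
    - {"dx": 0,"dy": 0.18,"dz": 0,"wx": 0,"wy": 0,"wz": 0,"hand": 40}
    - {"dx": 0,"dy": 0.25,"dz": 0,"wx": 0,"wy": 0,"wz": 0,"hand": 40}
    - {"dx": 0,"dy": 0.31,"dz": 0,"wx": 0,"wy": 0,"wz": 0,"hand": 40}
    - {"dx": 0,"dy": 0.37,"dz": 0.01,"wx": 0,"wy": 0,"wz": 0,"hand": 40}
    - {"dx": 0,"dy": 0.37,"dz": 0.01,"wx": 0,"wy": 0,"wz": 0,"hand": 40}

```text
clock: 7.8
eef_pos: [0.5236, 0.2534, 0.1462]
tool_rot: [-0.066, 0.998, -0.001, 0.001]
ft_force: [1.0, -5.4, 4.3]
grip_width: 0.0399
grasp_force: 2.6
```

```bash
cat > r.py <<'E'
from h import *
import h,sys
h.REF=cv2.imread('pics/s3.png')
G=lambda i:cv2.GaussianBlur(i.astype(np.float32),(0,0),.7)
def ram2(g):
    p=np.array([.665,.158,0])+R.from_rotvec([0,0,np.radians(8)]).apply([-.085,0,.177])
    a=proj('scene',p); d=(proj('scene',p-[0,0,.02])-a)/20
    x0,y0,w=int(a[0])-10,int(a[1])-4,21
    tp=G(h.REF)[y0:y0+9,x0:x0+w].copy(); tp-=tp.mean((0,1)); ks=np.arange(-3,43,.25); e=[]
    for k in ks:
        M=np.float32([[1,0,d[0]*k],[0,1,d[1]*k]])
        wp=cv2.warpAffine(G(g),M,(640,400),flags=cv2.INTER_LINEAR|cv2.WARP_INVERSE_MAP)[y0:y0+9,x0:x0+w]
        e.append(((wp-wp.mean((0,1))-tp)**2).mean())
    i=int(np.argmin(e)); return ks[i],round(float(e[i]),1)
def run(n=2,tag=None):
    st()
    for j in range(n):
        g=bot.camera('scene')[:,:,::-1]; print('ram',ram2(g),round(bot.get_obs()['clock'],2))
    if tag: cv2.imwrite(f'pics/{tag}.png',g)
    m=(g.max(2)<60)
if __name__=='__main__': run(int(sys.argv[1]) if len(sys.argv)>1 else 2, sys.argv[2] if len(sys.argv)>2 else None)
E
python3 r.py 2
```

```text
7.8 press-frame mm [-126.8  114.2  146.2] F [ 0.3 -5.5  4.3]
ram (np.float64(0.0), 0.6) 7.85
ram (np.float64(0.0), 0.5) 7.9
```

drive_tool:
  rows:
    - {"dx": 0,"dy": 0.04,"dz": 0.01,"wx": 0,"wy": 0,"wz": 0,"hand": 40}
    - {"dx": 0,"dy": 0.08,"dz": 0.02,"wx": 0,"wy": 0,"wz": 0,"hand": 40}
    - {"dx": 0,"dy": 0.08,"dz": 0.02,"wx": 0,"wy": 0,"wz": 0,"hand": 40}
    - {"dx": 0,"dy": 0.08,"dz": 0.02,"wx": 0,"wy": 0,"wz": 0,"hand": 40}
    - {"dx": 0,"dy": 0.08,"dz": 0.02,"wx": 0,"wy": 0,"wz": 0,"hand": 40}

```text
clock: 8.4
eef_pos: [0.5232, 0.2567, 0.1452]
tool_rot: [-0.066, 0.998, -0.001, 0.001]
ft_force: [0.3, -6.7, 4.8]
grip_width: 0.0402
grasp_force: 3.3
```

```bash
python3 r.py 3
```

```text
8.4 press-frame mm [-126.7  117.5  145.2] F [-0.6 -6.7  4.8]
ram (np.float64(0.0), 0.7) 8.45
ram (np.float64(0.0), 0.6) 8.5
ram (np.float64(0.0), 0.5) 8.55
```

drive_tool:
  rows:
    - {"dx": 0,"dy": 0.04,"dz": 0.01,"wx": 0,"wy": 0,"wz": 0,"hand": 40}
    - {"dx": 0,"dy": 0.08,"dz": 0.03,"wx": 0,"wy": 0,"wz": 0,"hand": 40}
    - {"dx": 0,"dy": 0.08,"dz": 0.03,"wx": 0,"wy": 0,"wz": 0,"hand": 40}
    - {"dx": 0,"dy": 0.08,"dz": 0.03,"wx": 0,"wy": 0,"wz": 0,"hand": 40}
    - {"dx": 0,"dy": 0.08,"dz": 0.03,"wx": 0,"wy": 0,"wz": 0,"hand": 40}
    - {"dx": 0,"dy": 0.08,"dz": 0.03,"wx": 0,"wy": 0,"wz": 0,"hand": 40}

```text
clock: 9.15
eef_pos: [0.5228, 0.2602, 0.1438]
tool_rot: [-0.066, 0.998, -0.002, 0.002]
ft_force: [0.9, -7.8, 5.2]
grip_width: 0.0401
grasp_force: 3.9
```

```bash
python3 r.py 3
```

```text
9.15 press-frame mm [-126.6  121.   143.8] F [-0.2 -7.8  5.2]
ram (np.float64(0.0), 0.8) 9.2
ram (np.float64(0.0), 0.8) 9.25
ram (np.float64(0.0), 0.7) 9.3
```

drive_tool:
  rows:
    - {"dx": 0,"dy": 0.04,"dz": 0.02,"wx": 0,"wy": 0,"wz": 0,"hand": 40}
    - {"dx": 0,"dy": 0.08,"dz": 0.04,"wx": 0,"wy": 0,"wz": 0,"hand": 40}
    - {"dx": 0,"dy": 0.08,"dz": 0.04,"wx": 0,"wy": 0,"wz": 0,"hand": 40}
    - {"dx": 0,"dy": 0.08,"dz": 0.04,"wx": 0,"wy": 0,"wz": 0,"hand": 40}
    - {"dx": 0,"dy": 0.08,"dz": 0.04,"wx": 0,"wy": 0,"wz": 0,"hand": 40}
    - {"dx": 0,"dy": 0.08,"dz": 0.04,"wx": 0,"wy": 0,"wz": 0,"hand": 40}

```text
clock: 9.9
eef_pos: [0.5224, 0.2638, 0.1419]
tool_rot: [-0.066, 0.998, -0.002, 0.002]
ft_force: [1.7, -8.5, 6.4]
grip_width: 0.0402
grasp_force: 4.4
```

```bash
python3 r.py 3 s4; python3 - <<'E'
import cv2
s=cv2.imread('pics/s4.png');cv2.imwrite('pics/c4.png',cv2.resize(s[110:190,300:400],None,fx=6,fy=6,interpolation=cv2.INTER_CUBIC))
E
```

```text
9.9 press-frame mm [-126.5  124.7  141.9] F [ 0.5 -8.6  6.4]
ram (np.float64(0.0), 0.9) 9.95
ram (np.float64(0.0), 0.8) 10.0
ram (np.float64(0.0), 0.7) 10.05
```

View pics/c4.png

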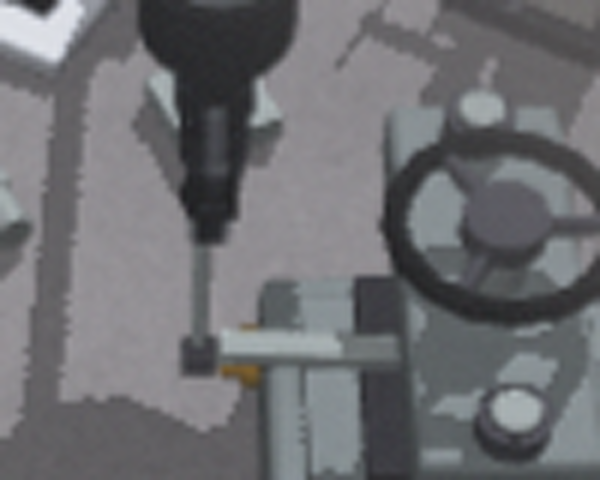

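The rod runs from (200,340) to (205,240) in the crop and the fingers hold the ball end. The tongue is in clear view and the ram still stands. Lever is at about 12°, so I'll continue.

drive_tool:
  rows:
    - {"dx": 0,"dy": 0.04,"dz": 0.0,"wx": 0,"wy": 0,"wz": 0,"hand": 40}
    - {"dx": 0,"dy": 0.08,"dz": 0.0,"wx": 0,"wy": 0,"wz": 0,"hand": 40}
    - {"dx": 0,"dy": 0.08,"dz": 0.0,"wx": 0,"wy": 0,"wz": 0,"hand": 40}
    - {"dx": 0,"dy": 0.08,"dz": 0.0,"wx": 0,"wy": 0,"wz": 0,"hand": 40}
    - {"dx": 0,"dy": 0.08,"dz": 0.0,"wx": 0,"wy": 0,"wz": 0,"hand": 40}
    - {"dx": 0,"dy": 0.08,"dz": 0.0,"wx": 0,"wy": 0,"wz": 0,"hand": 40}

```text
clock: 10.65
eef_pos: [0.5219, 0.2674, 0.1416]
tool_rot: [-0.065, 0.998, -0.003, 0.002]
ft_force: [1.4, -9.3, 5.4]
grip_width: 0.0401
grasp_force: 4.9
```

```bash
python3 r.py 3
```

```text
10.65 press-frame mm [-126.5  128.2  141.6] F [ 0.1 -9.4  5.4]
ram (np.float64(0.0), 0.9) 10.7
ram (np.float64(0.0), 1.0) 10.75
ram (np.float64(0.0), 1.0) 10.8
```

drive_tool:
  rows:
    - {"dx": 0,"dy": 0.04,"dz": 0.01,"wx": 0,"wy": 0,"wz": 0,"hand": 40}
    - {"dx": 0,"dy": 0.085,"dz": 0.02,"wx": 0,"wy": 0,"wz": 0,"hand": 40}
    - {"dx": 0,"dy": 0.085,"dz": 0.02,"wx": 0,"wy": 0,"wz": 0,"hand": 40}
    - {"dx": 0,"dy": 0.085,"dz": 0.02,"wx": 0,"wy": 0,"wz": 0,"hand": 40}
    - {"dx": 0,"dy": 0.085,"dz": 0.02,"wx": 0,"wy": 0,"wz": 0,"hand": 40}
    - {"dx": 0,"dy": 0.085,"dz": 0.02,"wx": 0,"wy": 0,"wz": 0,"hand": 40}

```text
clock: 11.4
eef_pos: [0.5212, 0.2717, 0.1409]
tool_rot: [-0.065, 0.998, -0.002, 0.002]
ft_force: [0.4, -10.4, 6.5]
grip_width: 0.04
grasp_force: 4.7
```

```bash
python3 r.py 3
```

```text
11.4 press-frame mm [-126.6  132.6  140.9] F [ -1.1 -10.4   6.5]
ram (np.float64(0.0), 0.8) 11.45
ram (np.float64(0.0), 0.8) 11.5
ram (np.float64(0.0), 0.8) 11.55
```

drive_tool:
  rows:
    - {"dx": 0,"dy": 0.04,"dz": 0.01,"wx": 0,"wy": 0,"wz": 0,"hand": 40}
    - {"dx": 0,"dy": 0.08,"dz": 0.03,"wx": 0,"wy": 0,"wz": 0,"hand": 40}
    - {"dx": 0,"dy": 0.08,"dz": 0.03,"wx": 0,"wy": 0,"wz": 0,"hand": 40}
    - {"dx": 0,"dy": 0.08,"dz": 0.03,"wx": 0,"wy": 0,"wz": 0,"hand": 40}
    - {"dx": 0,"dy": 0.08,"dz": 0.03,"wx": 0,"wy": 0,"wz": 0,"hand": 40}
    - {"dx": 0,"dy": 0.08,"dz": 0.03,"wx": 0,"wy": 0,"wz": 0,"hand": 40}

```text
clock: 12.15
eef_pos: [0.5208, 0.2757, 0.1394]
tool_rot: [-0.066, 0.998, -0.002, 0.002]
ft_force: [1.1, -9.1, 6.3]
grip_width: 0.04
grasp_force: 4.7
```

```bash
python3 r.py 3
```

```text
12.15 press-frame mm [-126.5  136.6  139.4] F [-0.2 -9.1  6.3]
ram (np.float64(0.0), 1.0) 12.2
ram (np.float64(0.0), 1.0) 12.25
ram (np.float64(0.0), 1.0) 12.3
```

drive_tool:
  rows:
    - {"dx": 0,"dy": 0.04,"dz": 0.01,"wx": 0,"wy": 0,"wz": 0,"hand": 40}
    - {"dx": 0,"dy": 0.075,"dz": 0.03,"wx": 0,"wy": 0,"wz": 0,"hand": 40}
    - {"dx": 0,"dy": 0.075,"dz": 0.03,"wx": 0,"wy": 0,"wz": 0,"hand": 40}
    - {"dx": 0,"dy": 0.075,"dz": 0.03,"wx": 0,"wy": 0,"wz": 0,"hand": 40}
    - {"dx": 0,"dy": 0.075,"dz": 0.03,"wx": 0,"wy": 0,"wz": 0,"hand": 40}
    - {"dx": 0,"dy": 0.075,"dz": 0.03,"wx": 0,"wy": 0,"wz": 0,"hand": 40}

```text
clock: 12.9
eef_pos: [0.5203, 0.2794, 0.1379]
tool_rot: [-0.065, 0.998, -0.002, 0.002]
ft_force: [2.2, -9.7, 6.5]
grip_width: 0.0401
grasp_force: 4.8
```

```bash
python3 r.py 3
```

```text
12.9 press-frame mm [-126.4  140.3  137.9] F [ 0.8 -9.9  6.5]
ram (np.float64(0.0), 1.0) 12.95
ram (np.float64(0.0), 0.9) 13.0
ram (np.float64(0.0), 0.9) 13.05
```

drive_tool:
  rows:
    - {"dx": 0,"dy": 0.04,"dz": 0.01,"wx": 0,"wy": 0,"wz": 0,"hand": 40}
    - {"dx": 0,"dy": 0.075,"dz": 0.03,"wx": 0,"wy": 0,"wz": 0,"hand": 40}
    - {"dx": 0,"dy": 0.075,"dz": 0.03,"wx": 0,"wy": 0,"wz": 0,"hand": 40}
    - {"dx": 0,"dy": 0.075,"dz": 0.03,"wx": 0,"wy": 0,"wz": 0,"hand": 40}
    - {"dx": 0,"dy": 0.075,"dz": 0.03,"wx": 0,"wy": 0,"wz": 0,"hand": 40}
    - {"dx": 0,"dy": 0.075,"dz": 0.03,"wx": 0,"wy": 0,"wz": 0,"hand": 40}

```text
clock: 13.65
eef_pos: [0.5198, 0.2831, 0.1365]
tool_rot: [-0.066, 0.998, -0.002, 0.002]
ft_force: [1.8, -9.5, 6.3]
grip_width: 0.0404
grasp_force: 4.8
```

```bash
python3 r.py 3
```

```text
13.65 press-frame mm [-126.4  144.1  136.5] F [ 0.5 -9.6  6.3]
ram (np.float64(0.0), 1.2) 13.7
ram (np.float64(0.0), 1.4) 13.75
ram (np.float64(0.0), 1.5) 13.8
```

The residual is rising and the grid pins at 0, so I'll add a gradient-based estimate after a short hold.

drive_tool:
  rows:
    - {"dx": 0,"dy": 0,"dz": 0,"wx": 0,"wy": 0,"wz": 0,"hand": 40}
    - {"dx": 0,"dy": 0,"dz": 0,"wx": 0,"wy": 0,"wz": 0,"hand": 40}

```text
clock: 14.0
eef_pos: [0.5198, 0.2831, 0.1364]
tool_rot: [-0.066, 0.998, -0.002, 0.002]
ft_force: [1.7, -9.8, 6.5]
grip_width: 0.04
grasp_force: 4.8
```

```bash
python3 - <<'E'
s=open('r.py').read()
s=s.replace("(0,0),.7)","(0,0),1.2)")
s=s.replace("    i=int(np.argmin(e)); return ks[i],round(float(e[i]),1)",
"""    i=int(np.argmin(e)); T=G(h.REF); k0=ks[i] if ks[i]>2 else 0.
    M=np.float32([[1,0,d[0]*k0],[0,1,d[1]*k0]])
    wp=cv2.warpAffine(G(g),M,(640,400),flags=cv2.INTER_LINEAR|cv2.WARP_INVERSE_MAP)
    gx=cv2.Sobel(T,-1,1,0,scale=1/8); gy=cv2.Sobel(T,-1,0,1,scale=1/8); J=(gx*d[0]+gy*d[1])[y0:y0+9,x0:x0+w]
    J=J-J.mean((0,1)); D=(wp-T)[y0:y0+9,x0:x0+w]; D=D-D.mean((0,1))
    return round(float(k0-(J*D).sum()/(J*J).sum()),2),round(float(e[i]),1)""")
open('r.py','w').write(s)
E
python3 r.py 4 s5; python3 -c "
from r import *
print(ram2(cv2.imread('pics/s4.png')),ram2(cv2.imread('pics/s5.png')),d if 0 else '')"
```

```text
14.0 press-frame mm [-126.4  144.1  136.4] F [ 0.3 -9.9  6.5]
ram (0.17, 0.5) 14.05
ram (0.13, 0.4) 14.1
ram (0.19, 0.5) 14.15
ram (0.16, 0.5) 14.2
(0.06, 0.2) (0.16, 0.5)
```

drive_tool:
  rows:
    - {"dx": 0,"dy": 0.04,"dz": 0.01,"wx": 0,"wy": 0,"wz": 0,"hand": 40}
    - {"dx": 0,"dy": 0.07,"dz": 0.03,"wx": 0,"wy": 0,"wz": 0,"hand": 40}
    - {"dx": 0,"dy": 0.07,"dz": 0.03,"wx": 0,"wy": 0,"wz": 0,"hand": 40}
    - {"dx": 0,"dy": 0.07,"dz": 0.03,"wx": 0,"wy": 0,"wz": 0,"hand": 40}
    - {"dx": 0,"dy": 0.07,"dz": 0.03,"wx": 0,"wy": 0,"wz": 0,"hand": 40}

```text
clock: 14.7
eef_pos: [0.5193, 0.2865, 0.1349]
tool_rot: [-0.065, 0.998, -0.002, 0.002]
ft_force: [1.7, -9.6, 6.1]
grip_width: 0.0399
grasp_force: 4.8
```

```bash
python3 r.py 4
```

```text
14.7 press-frame mm [-126.4  147.6  134.9] F [ 0.4 -9.8  6.1]
ram (0.18, 0.5) 14.75
ram (0.15, 0.4) 14.8
ram (0.22, 0.5) 14.85
ram (0.15, 0.4) 14.9
```

drive_tool:
  rows:
    - {"dx": 0,"dy": 0.04,"dz": 0.01,"wx": 0,"wy": 0,"wz": 0,"hand": 40}
    - {"dx": 0,"dy": 0.07,"dz": 0.03,"wx": 0,"wy": 0,"wz": 0,"hand": 40}
    - {"dx": 0,"dy": 0.07,"dz": 0.03,"wx": 0,"wy": 0,"wz": 0,"hand": 40}
    - {"dx": 0,"dy": 0.07,"dz": 0.03,"wx": 0,"wy": 0,"wz": 0,"hand": 40}
    - {"dx": 0,"dy": 0.07,"dz": 0.03,"wx": 0,"wy": 0,"wz": 0,"hand": 40}

```text
clock: 15.4
eef_pos: [0.5188, 0.29, 0.1334]
tool_rot: [-0.065, 0.998, -0.002, 0.002]
ft_force: [0.9, -9.4, 6.7]
grip_width: 0.04
grasp_force: 4.8
```

```bash
python3 r.py 4
```

```text
15.4 press-frame mm [-126.4  151.1  133.4] F [-0.5 -9.5  6.7]
ram (3.17, 9.8) 15.45
ram (3.5, 11.5) 15.5
ram (3.6, 10.9) 15.55
ram (3.8, 10.3) 15.6
```

The ram is sinking at about 4 mm/s with the lever at about 26.5°. The lever stays where left, so while the ram sinks I'll bring the other finger close to the ball.

drive_tool:
  rows:
    - {"dx": 0,"dy": -0.04,"dz": 0,"wx": 0,"wy": 0,"wz": 0,"hand": 40}
    - {"dx": 0,"dy": -0.08,"dz": 0,"wx": 0,"wy": 0,"wz": 0,"hand": 40}
    - {"dx": 0,"dy": -0.12,"dz": 0,"wx": 0,"wy": 0,"wz": 0,"hand": 40}
    - {"dx": 0,"dy": -0.16,"dz": 0,"wx": 0,"wy": 0,"wz": 0,"hand": 40}
    - {"dx": 0,"dy": -0.2,"dz": 0,"wx": 0,"wy": 0,"wz": 0,"hand": 40}
    - {"dx": 0,"dy": -0.22,"dz": 0,"wx": 0,"wy": 0,"wz": 0,"hand": 40}
    - {"dx": 0,"dy": -0.22,"dz": 0,"wx": 0,"wy": 0,"wz": 0,"hand": 40}
    - {"dx": 0,"dy": -0.22,"dz": 0,"wx": 0,"wy": 0,"wz": 0,"hand": 40}

```text
clock: 16.4
eef_pos: [0.5189, 0.2816, 0.1318]
tool_rot: [-0.067, 0.998, 0.0, -0.0]
ft_force: [0.7, 0.1, 0.1]
grip_width: 0.0401
grasp_force: 0.0
```

```bash
python3 r.py 4 s6
```

```text
16.4 press-frame mm [-127.5  142.7  131.8] F [0.7 0.  0.1]
ram (7.7, 38.8) 16.45
ram (7.97, 45.3) 16.5
ram (8.08, 45.9) 16.55
ram (8.27, 46.6) 16.6
```

drive_tool:
  rows:
    - {"dx": 0,"dy": -0.04,"dz": 0,"wx": 0,"wy": 0,"wz": 0,"hand": 40}
    - {"dx": 0,"dy": -0.07,"dz": 0,"wx": 0,"wy": 0,"wz": 0,"hand": 40}
    - {"dx": 0,"dy": -0.07,"dz": 0,"wx": 0,"wy": 0,"wz": 0,"hand": 40}
    - {"dx": 0,"dy": -0.07,"dz": 0,"wx": 0,"wy": 0,"wz": 0,"hand": 40}
    - {"dx": 0,"dy": -0.07,"dz": 0,"wx": 0,"wy": 0,"wz": 0,"hand": 40}
    - {"dx": 0,"dy": -0.07,"dz": 0,"wx": 0,"wy": 0,"wz": 0,"hand": 40}
    - {"dx": 0,"dy": -0.07,"dz": 0,"wx": 0,"wy": 0,"wz": 0,"hand": 40}
    - {"dx": 0,"dy": -0.07,"dz": 0,"wx": 0,"wy": 0,"wz": 0,"hand": 40}
    - {"dx": 0,"dy": -0.07,"dz": 0,"wx": 0,"wy": 0,"wz": 0,"hand": 40}
    - {"dx": 0,"dy": -0.07,"dz": 0,"wx": 0,"wy": 0,"wz": 0,"hand": 40}
    - {"dx": 0,"dy": -0.07,"dz": 0,"wx": 0,"wy": 0,"wz": 0,"hand": 40}
    - {"dx": 0,"dy": -0.07,"dz": 0,"wx": 0,"wy": 0,"wz": 0,"hand": 40}
    - {"dx": 0,"dy": -0.07,"dz": 0,"wx": 0,"wy": 0,"wz": 0,"hand": 40}
    - {"dx": 0,"dy": -0.07,"dz": 0,"wx": 0,"wy": 0,"wz": 0,"hand": 40}
    - {"dx": 0,"dy": -0.07,"dz": 0,"wx": 0,"wy": 0,"wz": 0,"hand": 40}
    - {"dx": 0,"dy": -0.07,"dz": 0,"wx": 0,"wy": 0,"wz": 0,"hand": 40}

```text
clock: 18.2
eef_pos: [0.5194, 0.2781, 0.1318]
tool_rot: [-0.067, 0.998, 0.0, 0.0]
ft_force: [0.1, -1.1, 0.5]
grip_width: 0.0401
grasp_force: 0.0
```

```bash
python3 r.py 2 s7; python3 - <<'E'
import cv2,numpy as np
f=lambda n:cv2.resize(cv2.imread(f'pics/{n}.png')[125:200,315:395],None,fx=5,fy=5,interpolation=cv2.INTER_CUBIC)
cv2.imwrite('pics/c7.png',np.hstack([f('s3'),f('s7')]))
E
```

```text
18.2 press-frame mm [-127.4  139.2  131.8] F [-0.1 -1.1  0.5]
ram (15.16, 95.6) 18.25
ram (15.33, 95.0) 18.3
```

View pics/c7.png

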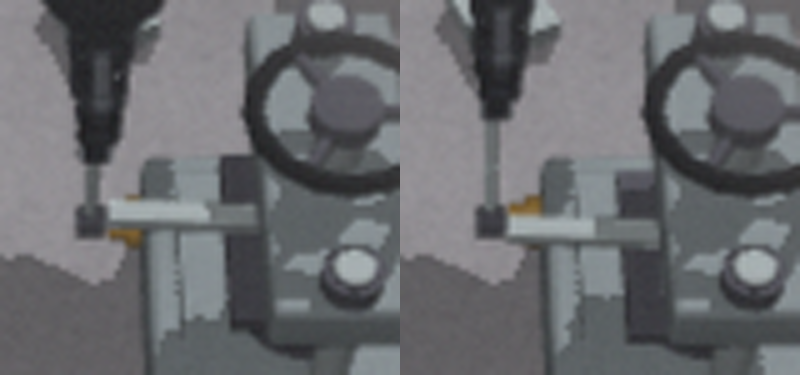

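The tongue dropped from row 211 to about 227 in the 5x crop (3.2 px, or 15.5 mm), which matches the tracker. I'll start shutting slowly.

drive_tool:
  rows:
    - {"dx": 0,"dy": -0.02,"dz": 0,"wx": 0,"wy": 0,"wz": 0,"hand": 40}
    - {"dx": 0,"dy": -0.035,"dz": 0,"wx": 0,"wy": 0,"wz": 0,"hand": 40}
    - {"dx": 0,"dy": -0.05,"dz": 0,"wx": 0,"wy": 0,"wz": 0,"hand": 40}
    - {"dx": 0,"dy": -0.06,"dz": -0.01,"wx": 0,"wy": 0,"wz": 0,"hand": 40}
    - {"dx": 0,"dy": -0.07,"dz": -0.015,"wx": 0,"wy": 0,"wz": 0,"hand": 40}
    - {"dx": 0,"dy": -0.08,"dz": -0.02,"wx": 0,"wy": 0,"wz": 0,"hand": 40}

```text
clock: 18.9
eef_pos: [0.5197, 0.275, 0.1325]
tool_rot: [-0.067, 0.998, 0.001, -0.0]
ft_force: [-0.0, 5.9, -4.1]
grip_width: 0.0396
grasp_force: 2.5
```

```bash
cat >> h.py <<'E'
def lev(side):
    o=bot.get_obs(); u=R.from_rotvec([0,0,np.radians(8)])
    q=u.inv().apply(o['eef_pos']-np.array([.665,.158,0]))*1000; F=u.inv().apply(o['ft_force'])
    b=q[1]+(7 if side>0 else -7); t=np.arcsin((b-95)/110)
    print('theta',np.degrees(t).round(2),'tang',round(F[1]*np.cos(t)-F[2]*np.sin(t),2))
E
sed -i 's/^    st()$/    st(); lev(1)/' r.py; python3 r.py 3
```

```text
18.9 press-frame mm [-127.6  136.1  132.5] F [ 0.8  5.8 -4.1]
theta 25.92 tang 7.04
ram (18.17, 131.5) 18.95
ram (18.28, 131.2) 19.0
ram (18.48, 130.8) 19.05
```

drive_tool:
  rows:
    - {"dx": 0,"dy": -0.015,"dz": -0.01,"wx": 0,"wy": 0,"wz": 0,"hand": 40}
    - {"dx": 0,"dy": -0.03,"dz": -0.015,"wx": 0,"wy": 0,"wz": 0,"hand": 40}
    - {"dx": 0,"dy": -0.045,"dz": -0.02,"wx": 0,"wy": 0,"wz": 0,"hand": 40}
    - {"dx": 0,"dy": -0.06,"dz": -0.03,"wx": 0,"wy": 0,"wz": 0,"hand": 40}

```text
clock: 19.45
eef_pos: [0.5198, 0.274, 0.1334]
tool_rot: [-0.068, 0.998, 0.003, -0.001]
ft_force: [0.4, 10.8, -7.9]
grip_width: 0.0402
grasp_force: 5.5
```

```bash
python3 r.py 3
```

```text
19.45 press-frame mm [-127.7  135.1  133.4] F [ 1.9 10.6 -7.9]
theta 25.33 tang 13.02
ram (20.08, 144.0) 19.5
ram (20.25, 145.9) 19.55
ram (20.4, 143.5) 19.6
```

drive_tool:
  rows:
    - {"dx": 0,"dy": -0.015,"dz": 0,"wx": 0,"wy": 0,"wz": 0,"hand": 40}
    - {"dx": 0,"dy": -0.03,"dz": -0.005,"wx": 0,"wy": 0,"wz": 0,"hand": 40}
    - {"dx": 0,"dy": -0.04,"dz": -0.01,"wx": 0,"wy": 0,"wz": 0,"hand": 40}
    - {"dx": 0,"dy": -0.04,"dz": -0.01,"wx": 0,"wy": 0,"wz": 0,"hand": 40}

```text
clock: 20.0
eef_pos: [0.52, 0.2724, 0.1342]
tool_rot: [-0.068, 0.998, 0.003, -0.001]
ft_force: [-0.4, 12.5, -6.2]
grip_width: 0.0403
grasp_force: 5.8
```

```bash
python3 r.py 3
```

```text
20.0 press-frame mm [-127.7  133.5  134.2] F [ 1.4 12.4 -6.2]
theta 24.43 tang 13.85
ram (22.28, 165.4) 20.05
ram (22.38, 166.8) 20.1
ram (22.46, 177.2) 20.15
```

drive_tool:
  rows:
    - {"dx": 0,"dy": -0.015,"dz": 0,"wx": 0,"wy": 0,"wz": 0,"hand": 40}
    - {"dx": 0,"dy": -0.03,"dz": -0.01,"wx": 0,"wy": 0,"wz": 0,"hand": 40}
    - {"dx": 0,"dy": -0.04,"dz": -0.01,"wx": 0,"wy": 0,"wz": 0,"hand": 40}
    - {"dx": 0,"dy": -0.04,"dz": -0.01,"wx": 0,"wy": 0,"wz": 0,"hand": 40}

```text
clock: 20.55
eef_pos: [0.5203, 0.2709, 0.135]
tool_rot: [-0.068, 0.998, 0.003, -0.0]
ft_force: [-1.6, 12.8, -6.3]
grip_width: 0.04
grasp_force: 6.2
```

```bash
python3 r.py 4
```

```text
20.55 press-frame mm [-127.6  131.9  135. ] F [ 0.2 12.9 -6.3]
theta 23.53 tang 14.3
ram (23.1, 171.3) 20.6
ram (23.08, 172.2) 20.65
ram (23.08, 172.5) 20.7
ram (23.08, 172.9) 20.75
```

The ram stands still at 23.1 mm with 14.3 N at the lever. I'll close a bit further for a safe hold, watching the force.

drive_tool:
  rows:
    - {"dx": 0,"dy": -0.015,"dz": -0.005,"wx": 0,"wy": 0,"wz": 0,"hand": 40}
    - {"dx": 0,"dy": -0.03,"dz": -0.01,"wx": 0,"wy": 0,"wz": 0,"hand": 40}
    - {"dx": 0,"dy": -0.04,"dz": -0.015,"wx": 0,"wy": 0,"wz": 0,"hand": 40}
    - {"dx": 0,"dy": -0.04,"dz": -0.015,"wx": 0,"wy": 0,"wz": 0,"hand": 40}

```text
clock: 21.15
eef_pos: [0.5206, 0.2691, 0.136]
tool_rot: [-0.068, 0.998, 0.004, -0.0]
ft_force: [-1.1, 13.0, -4.4]
grip_width: 0.04
grasp_force: 6.4
```

```bash
python3 r.py 2
```

```text
21.15 press-frame mm [-127.5  130.1  136. ] F [ 0.7 13.  -4.4]
theta 22.51 tang 13.74
ram (23.1, 174.4) 21.2
ram (23.04, 171.3) 21.25
```

drive_tool:
  rows:
    - {"dx": 0,"dy": -0.015,"dz": -0.005,"wx": 0,"wy": 0,"wz": 0,"hand": 40}
    - {"dx": 0,"dy": -0.03,"dz": -0.01,"wx": 0,"wy": 0,"wz": 0,"hand": 40}
    - {"dx": 0,"dy": -0.04,"dz": -0.015,"wx": 0,"wy": 0,"wz": 0,"hand": 40}
    - {"dx": 0,"dy": -0.04,"dz": -0.015,"wx": 0,"wy": 0,"wz": 0,"hand": 40}

```text
clock: 21.65
eef_pos: [0.5209, 0.2673, 0.1369]
tool_rot: [-0.068, 0.998, 0.004, -0.0]
ft_force: [-2.0, 12.9, -4.9]
grip_width: 0.04
grasp_force: 6.6
```

```bash
python3 r.py 2
```

```text
21.65 press-frame mm [-127.5  128.3  136.9] F [-0.2 13.1 -4.9]
theta 21.51 tang 13.98
ram (23.05, 174.2) 21.7
ram (23.03, 175.9) 21.75
```

drive_tool:
  rows:
    - {"dx": 0,"dy": -0.015,"dz": -0.005,"wx": 0,"wy": 0,"wz": 0,"hand": 40}
    - {"dx": 0,"dy": -0.03,"dz": -0.01,"wx": 0,"wy": 0,"wz": 0,"hand": 40}
    - {"dx": 0,"dy": -0.04,"dz": -0.015,"wx": 0,"wy": 0,"wz": 0,"hand": 40}
    - {"dx": 0,"dy": -0.04,"dz": -0.015,"wx": 0,"wy": 0,"wz": 0,"hand": 40}

```text
clock: 22.15
eef_pos: [0.5211, 0.2655, 0.1378]
tool_rot: [-0.068, 0.998, 0.004, -0.0]
ft_force: [-1.0, 12.8, -4.3]
grip_width: 0.04
grasp_force: 6.7
```

```bash
python3 r.py 2
```

```text
22.15 press-frame mm [-127.5  126.5  137.8] F [ 0.8 12.9 -4.3]
theta 20.5 tang 13.56
ram (23.02, 177.1) 22.2
ram (23.02, 176.2) 22.25
```

drive_tool:
  rows:
    - {"dx": 0,"dy": 0.1,"dz": 0,"wx": 0,"wy": 0,"wz": 0,"hand": 40}
    - {"dx": 0,"dy": 0.19,"dz": 0,"wx": 0,"wy": 0,"wz": 0,"hand": 40}
    - {"dx": 0,"dy": 0.19,"dz": 0,"wx": 0,"wy": 0,"wz": 0,"hand": 40}
    - {"dx": 0,"dy": 0.19,"dz": 0,"wx": 0,"wy": 0,"wz": 0,"hand": 40}

```text
clock: 22.65
eef_pos: [0.5206, 0.2701, 0.1377]
tool_rot: [-0.066, 0.998, -0.0, 0.0]
ft_force: [0.7, 0.5, 0.6]
grip_width: 0.04
grasp_force: 0.0
```

```bash
python3 r.py 3 s8
```

```text
22.65 press-frame mm [-127.4  131.1  137.7] F [0.7 0.4 0.6]
theta 23.06 tang 0.17
ram (22.97, 174.5) 22.7
ram (23.0, 172.3) 22.75
ram (23.0, 175.2) 22.8
```

```bash
python3 - <<'E'
from h import *
u=R.from_rotvec([0,0,np.radians(8)]);C=np.array([.665,.158,0])
pf=lambda p:(u.inv().apply(p-C)*1000).round(1)
for z in (.172,): print('tip top0',at_z('top',284.6,183.8,z),pf(at_z('top',284.6,183.8,z)), 'root',pf(at_z('top',225+139/2.5,85+170/2.5,z)))
print('tip scene7',pf(at_z('scene',336.4,170.2,.1567)))
f=lambda x,y:(315+x/5,125+y/5)
print('tip s3',pf(at_z('scene',*f(106,211),.172)),'root',pf(at_z('scene',*f(258,215),.172)))
bot_t=C+u.apply([-.107,.004,.147]); print(bot_t, rel(bot_t,np.radians(188)))
E
```

```text
tip top0 [0.54581176 0.1465508  0.172     ] [-119.6    5.3  172. ] root [-34.5   3.9 172. ]
tip scene7 [-123.1    2.7  156.7]
tip s3 [-124.3    2.1  172. ] root [-36.4  -0.2 172. ]
[0.55848462 0.14706955 0.147     ] (array([-0.427, -2.54 , -0.187]), array([-0.003,  0.001, -0.082]))
```

drive_tool:
  rows:
    - {"dx": 0,"dy": 0.05,"dz": 0,"wx": 0,"wy": 0,"wz": 0,"hand": 40}
    - {"dx": 0,"dy": 0.05,"dz": -0.2,"wx": 0,"wy": 0,"wz": 0,"hand": 40}
    - {"dx": 0,"dy": 0.05,"dz": -0.6,"wx": 0,"wy": 0,"wz": 0,"hand": 40}
    - {"dx": 0,"dy": 0.05,"dz": -1.0,"wx": 0,"wy": 0,"wz": 0,"hand": 40}
    - {"dx": 0,"dy": 0.05,"dz": -1.4,"wx": 0,"wy": 0,"wz": 0,"hand": 40}
    - {"dx": 0,"dy": 0.05,"dz": -1.4,"wx": 0,"wy": 0,"wz": 0,"hand": 40}

```text
clock: 23.4
eef_pos: [0.522, 0.2741, 0.2117]
tool_rot: [-0.067, 0.998, 0.001, 0.003]
ft_force: [1.0, -0.4, -0.3]
grip_width: 0.0403
grasp_force: 0.0
```

```bash
python3 r.py 1; python3 - <<'E'
from h import *
u=R.from_rotvec([0,0,np.radians(8)]);C=np.array([.665,.158,0])
for y in (.002,.004,.006): print(rel(C+u.apply([-.107,y,.2]),np.radians(188)))
E
```

```text
23.4 press-frame mm [-125.5  134.8  211.7] F [ 0.9 -0.5 -0.3]
theta 25.21 tang -0.32
ram (23.02, 172.1) 23.45
(array([-0.403, -2.649,  0.192]), array([ 0.018,  0.049, -0.074]))
(array([-0.402, -2.609,  0.192]), array([ 0.018,  0.049, -0.074]))
(array([-0.402, -2.569,  0.192]), array([ 0.018,  0.049, -0.074]))
```

The tip measures about (-122, 3.5) in the press frame and the die yaw about 7°. Moving over the tongue and down.

drive_tool:
  rows:
    - {"dx": -0.1,"dy": -0.7,"dz": -0.1,"wx": 0.02,"wy": 0.05,"wz": 0.13,"hand": 40}
    - {"dx": -0.2,"dy": -1.5,"dz": -0.1,"wx": 0.02,"wy": 0.05,"wz": 0.13,"hand": 40}
    - {"dx": -0.3,"dy": -2.3,"dz": -0.1,"wx": 0.02,"wy": 0.05,"wz": 0.13,"hand": 40}
    - {"dx": -0.42,"dy": -2.62,"dz": -0.1,"wx": 0.02,"wy": 0.05,"wz": 0.13,"hand": 40}
    - {"dx": -0.42,"dy": -2.62,"dz": 0,"wx": 0.02,"wy": 0.05,"wz": 0.13,"hand": 40}
    - {"dx": -0.42,"dy": -2.62,"dz": 0,"wx": 0.02,"wy": 0.05,"wz": 0.13,"hand": 40}

```text
clock: 24.05
eef_pos: [0.5576, 0.1462, 0.206]
tool_rot: [-0.061, 0.998, -0.001, -0.003]
ft_force: [-0.2, 0.2, -0.5]
grip_width: 0.0398
grasp_force: 0.0
```

```bash
python3 - <<'E'
from h import *
st(); s=bot.camera('scene')[:,:,::-1]; cv2.imwrite('pics/s9.png',s)
cv2.imwrite('pics/c9.png',cv2.resize(s[110:200,310:400],None,fx=6,fy=6,interpolation=cv2.INTER_CUBIC))
u=R.from_rotvec([0,0,np.radians(8)]);C=np.array([.665,.158,0])
print(rel(C+u.apply([-.106,.0035,.147]),np.radians(187)))
E
```

```text
24.05 press-frame mm [-108.     3.3  206. ] F [-0.2  0.2 -0.5]
(array([-0.048, -0.005,  1.187]), array([-0.015, -0.075,  0.004]))
```

View pics/c9.png

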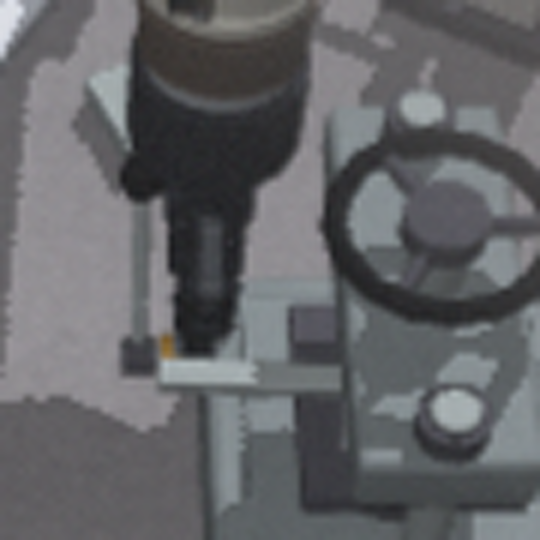

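The hand is above the tongue (tip at crop (160,375)) and clear of the handwheel. Descend and close.

drive_tool:
  rows:
    - {"dx": -0.02,"dy": 0,"dz": 0.4,"wx": -0.01,"wy": -0.07,"wz": 0,"hand": 40}
    - {"dx": -0.03,"dy": 0,"dz": 0.8,"wx": -0.01,"wy": -0.07,"wz": 0,"hand": 40}
    - {"dx": -0.05,"dy": 0,"dz": 1.1,"wx": -0.01,"wy": -0.07,"wz": 0,"hand": 40}
    - {"dx": -0.05,"dy": 0,"dz": 1.19,"wx": -0.01,"wy": -0.07,"wz": 0,"hand": 40}
    - {"dx": -0.05,"dy": 0,"dz": 1.19,"wx": -0.01,"wy": -0.07,"wz": 0,"hand": 30}
    - {"dx": -0.05,"dy": 0,"dz": 1.19,"wx": -0.01,"wy": -0.07,"wz": 0,"hand": 22}
    - {"dx": -0.05,"dy": 0,"dz": 1.19,"wx": -0.01,"wy": -0.07,"wz": 0,"hand": 10}
    - {"dx": -0.05,"dy": 0,"dz": 1.19,"wx": -0.01,"wy": -0.07,"wz": 0,"hand": 0}
    - {"dx": -0.05,"dy": 0,"dz": 1.19,"wx": -0.01,"wy": -0.07,"wz": 0,"hand": 0}
    - {"dx": -0.05,"dy": 0,"dz": 1.19,"wx": -0.01,"wy": -0.07,"wz": 0,"hand": 0}
    - {"dx": -0.05,"dy": 0,"dz": 1.19,"wx": -0.01,"wy": -0.07,"wz": 0,"hand": 0}

```text
clock: 25.2
eef_pos: [0.561, 0.1467, 0.1487]
tool_rot: [-0.061, 0.998, 0.0, 0.002]
ft_force: [-0.2, 2.7, 3.1]
grip_width: 0.0142
grasp_force: 60.1
```

```bash
python3 -c "
from h import *
st();o=bot.get_obs();print(o['grip_width'],o['grasp_force'],o['tool_rot'],o['ft_torque'])"
```

```text
25.2 press-frame mm [-104.6    3.3  148.7] F [0.1 2.7 3.1]
0.014156801038979547 60.11178731918335 [-6.10406640e-02  9.98133923e-01  1.76955983e-04  1.63656245e-03] [0.61085829 0.0227894  0.18807939]
```

Gripped (60 N, 14 mm). A small lift, then draw it straight out.

drive_tool:
  rows:
    - {"dx": 0,"dy": 0,"dz": -0.05,"wx": 0,"wy": 0,"wz": 0,"hand": 0}
    - {"dx": 0,"dy": 0,"dz": -0.1,"wx": 0,"wy": 0,"wz": 0,"hand": 0}
    - {"dx": 0.1,"dy": 0,"dz": -0.1,"wx": 0,"wy": 0,"wz": 0,"hand": 0}
    - {"dx": 0.3,"dy": 0,"dz": -0.1,"wx": 0,"wy": 0,"wz": 0,"hand": 0}
    - {"dx": 0.5,"dy": 0,"dz": -0.1,"wx": 0,"wy": 0,"wz": 0,"hand": 0}
    - {"dx": 0.7,"dy": 0,"dz": -0.1,"wx": 0,"wy": 0,"wz": 0,"hand": 0}

```text
clock: 25.8
eef_pos: [0.5241, 0.1415, 0.1525]
tool_rot: [-0.061, 0.998, -0.001, 0.0]
ft_force: [-0.2, 1.0, -2.9]
grip_width: 0.0137
grasp_force: 59.4
```

```bash
python3 - <<'E'
from h import *
st(); o=bot.get_obs(); print(o['ft_torque'],o['grip_width'],o['grasp_force']); s=bot.camera('scene')[:,:,::-1]; cv2.imwrite('pics/s10.png',s)
cv2.imwrite('pics/c10.png',cv2.resize(s[110:210,300:400],None,fx=6,fy=6,interpolation=cv2.INTER_CUBIC))
E
```

```text
25.8 press-frame mm [-141.8    3.3  152.5] F [-0.1  1.  -2.9]
[-0.02128143  0.26489158 -0.05321292] 0.013715224461780036 59.42486643791199
```

View pics/c10.png

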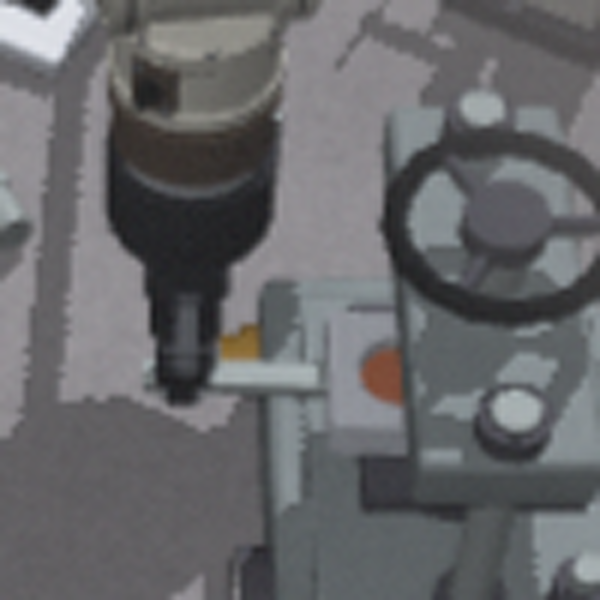

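The die is coming out level; the block with the copper dome shows at crop (375,380), clear of the punch. Continue drawing out and carry it to the mat.

drive_tool:
  rows:
    - {"dx": 0.25,"dy": 0,"dz": 0,"wx": 0,"wy": 0,"wz": 0,"hand": 0}
    - {"dx": 0.6,"dy": 0,"dz": 0,"wx": 0,"wy": 0,"wz": 0,"hand": 0}
    - {"dx": 1.0,"dy": 0,"dz": 0,"wx": 0,"wy": 0,"wz": 0,"hand": 0}
    - {"dx": 1.4,"dy": 0,"dz": 0,"wx": 0,"wy": 0,"wz": 0,"hand": 0}
    - {"dx": 1.8,"dy": 0,"dz": 0,"wx": 0,"wy": 0,"wz": 0,"hand": 0}
    - {"dx": 2.1,"dy": -0.2,"dz": 0,"wx": 0,"wy": 0,"wz": 0,"hand": 0}
    - {"dx": 2.3,"dy": -0.6,"dz": 0,"wx": 0,"wy": 0,"wz": 0,"hand": 0}
    - {"dx": 2.4,"dy": -1.1,"dz": 0,"wx": 0,"wy": 0,"wz": 0,"hand": 0}
    - {"dx": 2.5,"dy": -1.7,"dz": 0,"wx": 0,"wy": 0,"wz": 0,"hand": 0}
    - {"dx": 2.6,"dy": -2.4,"dz": 0,"wx": 0,"wy": 0,"wz": 0,"hand": 0}
    - {"dx": 2.7,"dy": -3.1,"dz": 0,"wx": 0,"wy": 0,"wz": 0,"hand": 0}
    - {"dx": 2.8,"dy": -3.8,"dz": 0,"wx": 0,"wy": 0,"wz": 0,"hand": 0}
    - {"dx": 2.9,"dy": -4.5,"dz": 0,"wx": 0,"wy": 0,"wz": 0,"hand": 0}
    - {"dx": 3.05,"dy": -5.2,"dz": 0,"wx": 0,"wy": 0,"wz": 0,"hand": 0}
    - {"dx": 3.2,"dy": -5.9,"dz": 0,"wx": 0,"wy": 0,"wz": 0,"hand": 0}
    - {"dx": 3.35,"dy": -6.5,"dz": 0,"wx": 0,"wy": 0,"wz": 0,"hand": 0}
    - {"dx": 3.45,"dy": -7.0,"dz": 0,"wx": 0,"wy": 0,"wz": 0,"hand": 0}
    - {"dx": 3.48,"dy": -7.36,"dz": 0,"wx": 0,"wy": 0,"wz": 0,"hand": 0}
    - {"dx": 3.48,"dy": -7.36,"dz": 0,"wx": 0,"wy": 0,"wz": 0,"hand": 0}
    - {"dx": 3.48,"dy": -7.36,"dz": 0,"wx": 0,"wy": 0,"wz": 0,"hand": 0}

```text
clock: 27.85
eef_pos: [0.3972, -0.2443, 0.1529]
tool_rot: [-0.06, 0.998, -0.0, 0.001]
ft_force: [-0.5, 0.9, -2.5]
grip_width: 0.0143
grasp_force: 59.4
```

```bash
python3 - <<'E'
from h import *
o=bot.get_obs(); print(o['clock'],o['eef_pos'],o['ft_force'],o['ft_torque'],o['grip_width'],o['grasp_force'])
for n in ['scene','top']:
    g=bot.camera(n); cv2.imwrite(f'pics/{n}11.png',g[:,:,::-1])
    for r in bot.look_for(n,'die')[:2]: print(n,np.round(r['extent'],1),round(r['score'],2))
    c=proj(n,[.500,-.235,.15]);print('expected block',c)
    # copper dome pixels nearby
    hsv=cv2.cvtColor(g,cv2.COLOR_RGB2HSV); x,y=c.astype(int); m=cv2.inRange(hsv,(3,110,70),(18,255,255)); w=m[y-30:y+30,x-30:x+30]
    yy,xx=np.nonzero(w); print('dome',len(xx),xx.mean()+x-30 if len(xx) else 0,yy.mean()+y-30 if len(xx) else 0)
E
```

```text
27.85 [ 0.39719176 -0.24432792  0.15285002] [-0.48079104  0.90013871 -2.48671527] [-0.02748289  0.29593603 -0.04930699] 0.014340833962644862 59.42097723484039
scene [290.4 291.3  55.   31.2] 0.95
expected block [300.40002419 292.67629853]
dome 154 301.538961038961 291.85714285714283
top [430.5 207.8  34.   50.7] 0.87
top [288.1 133.3 111.3 141. ] 0.6
expected block [429.1672393  198.87664777]
dome 118 427.56779661016947 196.67796610169492
```

```bash
python3 -c "
from h import *
print(tri((301.5,291.9),(427.6,196.7)))"
```

```text
(array([ 0.50412586, -0.23194536,  0.15032767]), np.float64(0.0038767232024962644))
```

drive_tool:
  rows:
    - {"dx": 0,"dy": 0,"dz": 0.3,"wx": 0,"wy": 0,"wz": 0,"hand": 0}
    - {"dx": 0,"dy": 0,"dz": 0.7,"wx": 0,"wy": 0,"wz": 0,"hand": 0}
    - {"dx": 0,"dy": 0,"dz": 1.2,"wx": 0,"wy": 0,"wz": 0,"hand": 0}
    - {"dx": 0,"dy": 0,"dz": 1.7,"wx": 0,"wy": 0,"wz": 0,"hand": 0}
    - {"dx": 0,"dy": 0,"dz": 2.1,"wx": 0,"wy": 0,"wz": 0,"hand": 0}
    - {"dx": 0,"dy": 0,"dz": 2.3,"wx": 0,"wy": 0,"wz": 0,"hand": 0}
    - {"dx": 0,"dy": 0,"dz": 2.4,"wx": 0,"wy": 0,"wz": 0,"hand": 0}
    - {"dx": 0,"dy": 0,"dz": 2.4,"wx": 0,"wy": 0,"wz": 0,"hand": 0}
    - {"dx": 0,"dy": 0,"dz": 2.4,"wx": 0,"wy": 0,"wz": 0,"hand": 0}

```text
clock: 28.95
eef_pos: [0.3989, -0.2448, 0.0338]
tool_rot: [-0.061, 0.998, -0.001, 0.002]
ft_force: [-0.1, -1.2, -3.4]
grip_width: 0.0137
grasp_force: 59.4
```

```bash
python3 -c "
from h import *
o=bot.get_obs();print(o['eef_pos'],o['ft_force'],o['ft_torque'])"
```

```text
[ 0.39885633 -0.24484399  0.03384253] [-0.13682524 -1.15568321 -3.40645048] [-0.05713814  0.27189149 -0.02762898]
```

drive_tool:
  rows:
    - {"dx": 0,"dy": 0,"dz": 0.06,"wx": 0,"wy": 0,"wz": 0,"hand": 0}
    - {"dx": 0,"dy": 0,"dz": 0.12,"wx": 0,"wy": 0,"wz": 0,"hand": 0}
    - {"dx": 0,"dy": 0,"dz": 0.18,"wx": 0,"wy": 0,"wz": 0,"hand": 0}
    - {"dx": 0,"dy": 0,"dz": 0.23,"wx": 0,"wy": 0,"wz": 0,"hand": 0}
    - {"dx": 0,"dy": 0,"dz": 0.26,"wx": 0,"wy": 0,"wz": 0,"hand": 0}
    - {"dx": 0,"dy": 0,"dz": 0.26,"wx": 0,"wy": 0,"wz": 0,"hand": 0}

```text
clock: 29.55
eef_pos: [0.3979, -0.2446, 0.0201]
tool_rot: [-0.061, 0.998, -0.0, 0.001]
ft_force: [-2.7, 0.2, 1.7]
grip_width: 0.0141
grasp_force: 60.0
```

drive_tool:
  rows:
    - {"dx": 0,"dy": 0,"dz": 0.02,"wx": 0,"wy": 0,"wz": 0,"hand": 0}
    - {"dx": 0,"dy": 0,"dz": 0.03,"wx": 0,"wy": 0,"wz": 0,"hand": 0}
    - {"dx": 0,"dy": 0,"dz": 0.03,"wx": 0,"wy": 0,"wz": 0,"hand": 0}

```text
clock: 29.85
eef_pos: [0.3978, -0.2446, 0.0189]
tool_rot: [-0.061, 0.998, -0.001, 0.001]
ft_force: [-5.2, 0.6, 6.2]
grip_width: 0.0142
grasp_force: 60.5
```

Touchdown at the expected height. Release, then rise.

drive_tool:
  rows:
    - {"dx": 0,"dy": 0,"dz": 0,"wx": 0,"wy": 0,"wz": 0,"hand": 20}
    - {"dx": 0,"dy": 0,"dz": 0,"wx": 0,"wy": 0,"wz": 0,"hand": 30}
    - {"dx": 0,"dy": 0,"dz": 0,"wx": 0,"wy": 0,"wz": 0,"hand": 40}
    - {"dx": 0,"dy": 0,"dz": 0,"wx": 0,"wy": 0,"wz": 0,"hand": 40}
    - {"dx": 0,"dy": 0,"dz": 0,"wx": 0,"wy": 0,"wz": 0,"hand": 40}
    - {"dx": 0,"dy": 0,"dz": -0.3,"wx": 0,"wy": 0,"wz": 0,"hand": 40}
    - {"dx": 0,"dy": 0,"dz": -0.8,"wx": 0,"wy": 0,"wz": 0,"hand": 40}
    - {"dx": 0,"dy": 0,"dz": -1.5,"wx": 0,"wy": 0,"wz": 0,"hand": 40}
    - {"dx": 0,"dy": 0,"dz": -2.2,"wx": 0,"wy": 0,"wz": 0,"hand": 40}
    - {"dx": 0,"dy": 0,"dz": -3.0,"wx": 0,"wy": 0,"wz": 0,"hand": 40}
    - {"dx": 0.5,"dy": 0,"dz": -3.5,"wx": 0,"wy": 0,"wz": 0,"hand": 40}
    - {"dx": 1.0,"dy": 0,"dz": -3.5,"wx": 0,"wy": 0,"wz": 0,"hand": 40}
    - {"dx": 1.0,"dy": 0,"dz": -3.5,"wx": 0,"wy": 0,"wz": 0,"hand": 40}

```text
clock: 31.15
eef_pos: [0.3462, -0.2505, 0.1943]
tool_rot: [-0.06, 0.998, -0.001, 0.001]
ft_force: [0.1, 0.1, 0.1]
grip_width: 0.0401
grasp_force: 0.0
```

```bash
python3 - <<'E'
from h import *
o=bot.get_obs(); print(o['clock'],o['eef_pos'],o['ft_force'],o['grip_width'])
P={}
for n in ['scene','top']:
    g=bot.camera(n); cv2.imwrite(f'pics/{n}12.png',g[:,:,::-1])
    for r in bot.look_for(n,'die')[:1]: print(n,np.round(r['extent'],1),round(r['score'],2))
    c=proj(n,[.504,-.232,.02]); hsv=cv2.cvtColor(g,cv2.COLOR_RGB2HSV); x,y=c.astype(int); m=cv2.inRange(hsv,(3,110,70),(18,255,255))[y-20:y+20,x-20:x+20]
    yy,xx=np.nonzero(m); P[n]=(xx.mean()+x-20,yy.mean()+y-20); print(len(xx),P[n],c)
print(tri(P['scene'],P['top']),at_z('top',*P['top'],.02))
# change check elsewhere versus start
for n in ['scene']:
    a=cv2.imread(f'pics/{n}0.png').astype(int); b=cv2.imread(f'pics/{n}12.png').astype(int)
    for nm,z in [('ram region',None)]: pass
# platen / ram: lever and platen brightness between two frames 
g1=bot.camera('scene').astype(int); 
print('platen diff',np.abs(g1-b[:,:,::-1])[150:200,340:390].mean())
E
```

```text
31.15 [ 0.34623408 -0.25053001  0.19429468] [0.07198927 0.07144074 0.09643526] 0.04012584327743908
128 (np.float64(303.40625), np.float64(307.984375)) [303.76882673 307.85393164]
top [416.3 219.8  30.   52.7] 0.64
88 (np.float64(417.34090909090907), np.float64(204.4318181818182)) [417.30400582 205.1693336 ]
(array([ 0.50457494, -0.23242266,  0.02186198]), np.float64(0.0029727866413039915)) [ 0.50623156 -0.23224959  0.02      ]
platen diff 1.3705333333333334
```

The dome lies at (0.505, -0.232, 0.022), as it should for a die flat on the mat near its centre, and the hand is clear.

```bash
python3 -c "
from workcell import bot
print(bot.job_done())"
```

```text
the job is handed in; nothing more can be done
None
```

I handed the job in without seeing a verdict: the ram sank at about 4 mm/s, the valve was shut at about 14 N with the platen holding about 23 mm down, and the die rests on the mat, flat by its measured height, with the hand clear.

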